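# Centre the weight mould under the hopper and clamp it

## Robot

A 6-joint arm with a two-finger parallel gripper is mounted at the origin on the work surface. World frame = base frame: x ahead of the robot, y to its left, z up, the work surface at z = 0. Lengths are in m, angles in rad, forces in N, time in s.
With the tool pointing down it reaches from about 0.375 to 0.9 m from the base axis. Payload 3.1 kg.
Tool frame: the origin (TCP) lies midway between the tips of the shut fingers; the grasp point (between the pads) lies pinch_z behind it (pinch_z is the distance from the TCP to the grasp point, in m); y points along the fingers, z is the direction in which the jaws open and shut, and the axes are right-handed (so a half turn about y gives the same grasp; the last joint's range is limited). The gripper opens to 87 mm and grips with 3 to 60 N. Pads are 19 mm wide; open, the fingers measure 117 mm over their backs; the gripper's body (75 mm by 190 mm) begins 51 mm behind the grasp point.
Start: joints at [1.01, 0.527, 1.433, -0, 1.181, -0.178], TCP at [0.233, 0.58, 0.223] pointing down, gripper open.
Joint ranges: [-3.08, 3.08], [-0.75, 2.2], [0.22, 2.44], [-1.43, 4.57], [0, 2.65], [-2.85, 2.85]. Speed limits (rad/s): [2.79, 2.79, 3.14, 3.14, 3.14, 3.14].

## Interface

Orientations are given as a unit quaternion [x, y, z, w].
In Python, from rig import get_obs, camera, hand_in, pinch_z gives the robot as it stands. The module is installed in compiled form; this text tells all that it offers.
- The arm moves only by the tool arm_command, never from a script. Its argument "plan" is a list of rows, each a list of 2 entries, a list of its own where there are three numbers: the shift along the world's x, y, z in units of 25 mm (1.0 is 25 mm), then the turn about the world's z in units of 5 degrees (1.0 is 5 degrees). A call has 1 to 5 rows; each row is the pose to reach, as a shift and turn from the pose commanded when the call began; what a row does not reach only later rows make up. A row lasts 1/10 s, in which the tool goes at most 50 mm and 8.59 degrees, less where a joint would pass 70% of its speed; a pose out of reach is approached as far as the arm can. A call with a gripper value outside its range is refused whole. "fingers" is the opening, from -1 (shut) to 1 (fully open), set as the call begins (left out, the last holds). The fingers move at their own pace and stop on an object; "force" is the grip in N (left out, the last holds). Time passes only in rows, so rows that repeat a pose let the fingers close. It gives the time, the measured TCP pose, the force and the opening at its end, in the units of the state.
- get_obs(): the state, without advancing time (a new reading comes with each control period).
- camera(name): name is "scene" or "top"; returns a dict with "pixels" (420x560x3 uint8, red, green, blue), "camera_matrix" (3x3 intrinsics, pixels), "R" (3x3) and "t" (3): a world point X has camera coordinates R X + t. Camera axes: x right, y down, z forward; pixel columns grow to the right and rows downward; lengths in m; the calibration is good to about 2 mm. A picture is of the moment at which its call begins. There is no depth.
- hand_in(): hands the job in, once; it reports no verdict.
The state is a dict: "time": time; "q": joint angles; "joint_velocities": joint speeds; "joint_torque": joint torques, N m; "position": TCP position; "tool_rot": TCP orientation; "ft_force": force on the tool from outside, world axes, zero at the start; "moment": the same for the moment, N m; "grip_width": finger opening in m.
Only numpy, scipy, OpenCV 4.12 (cv2) and the standard library are available. Lean on these libraries where they do the work, as an engineer would, in place of code of your own. Each camera call takes 0.05 s, during which the arm holds its last target.

## Task

The bronze mould stands off to one side of the line on the casting bed. With closed fingertips gently tap it along by the end that stands farther out until its middle is about 15 mm past the line, then tap it back from its opposite end, changing ends as often as needed, until it is centred on the line; then let go and push the wooden jaw fully home so that it holds the mould square against the fence, still centred. Do not lift or tip the mould, and leave the two lead weights on the bed, the cup and the file where they stand.

Things in the scene. Friction and masses are not known exactly. Their poses are not given: they have to be found in the camera images.
- bed: Fixed wooden casting bed: a board 20 mm thick, 400 mm along its y, from x -150 to +100 mm. Origin at bench level right under the mark; +x points away from the robot, y runs along the fence. A thin dark line on the board at y = 0 runs along x and goes on in bright steel over the fence.
- mark (a point): The mark: the point on the bed's top face (20 mm over the bench) where the middle of the mould's underside belongs; axes as the bed's.
- fence (a point): Middle of the foot of the fence's inner face, 47.5 mm beyond the mark along the bed's x, at board level. The fence is a fixed wooden bar 340 mm long (along y), 16 mm thick, 22 mm high.
- hopper (a point): Centre of the underside of a fixed sheet-metal hopper over the mark, 85 mm over the bench. It is a box 60 (bed x) by 100 (y) by 80 mm high; a look-only spout hangs 11 mm below; two 14 mm iron posts stand behind the fence at bed x +82, y +-35 mm. An upright gripper at the mould's ends would strike it: lean the tool about 35 degrees, its upper end outwards along y.
- mould: Loose bronze mould, a block 95 (x) by 120 (y) by 38 mm high, 0.6 to 0.86 kg, two shallow cavities on top, a bright stripe at mid-length on both long rims. Origin: centre of its underside; ends: flat faces at y +-60 mm. Starts 36 to 56 mm to either side of the mark, 6 to 14 mm short of the fence, up to 0.08 rad askew to the bed. Slides under a push of 3 to 12 N and stops with it. Too wide to grip.
- jaw (a joint): Travel (m) of the wooden jaw towards the fence along the bed's +x: 0 drawn right back, 0.050 home (its face then 95 mm from the fence, against the mould); stop at 0.054. It starts at 0 to 0.015, has about 2.5 N of friction and some damping (15 N per m/s), and stays where it is left; moving the mould with it takes up to about 15 N.
- jaw_push (a point): Centre of the jaw's near face (towards the robot), covered by an iron plate: push here towards the bed's +x. The jaw is a block 40 (x) by 90 (y) by 44 mm high sliding on the bed; this point is 23.5 mm over the bed (43.5 mm over the bench), 42 mm behind the jaw's front face, and moves with it.
- weight_a: Bystander: tapered lead weight, 48 mm wide at the foot, 88 mm high, standing on the near left corner of the bed; origin at its foot.
- weight_b: Bystander: the same, on the near right corner of the bed.
- cup: Bystander: pewter cup 72 mm wide, 85 mm high; origin at its foot.
- file: Bystander: flat file with ash handle, 250 mm long, lying on the bench along its x; origin on the bench near its middle.
Not all that is in view belongs to the job. There is more than one size of the mould; the job needs the middle-sized.

How it is judged:
On the way, in this order (a step that is already met when the one before it is completed fails the run):
1. the mould is pushed by the fingers at one end until its middle is 6 to 35 mm past the line (((contact force between the fingers and mould above 0.3 N and y of the grasp point in the frame of mould above 0.05 m and y of mould in the frame of bed between -0.035 and -0.006 m) or (contact force between the fingers and mould above 0.3 N and y of the grasp point in the frame of mould below -0.05 m and y of mould in the frame of bed between 0.006 and 0.035 m))), for 0.02 s.
2. the mould has come back and stands within 4 mm of the line, let go, the jaw not yet home (y of mould in the frame of bed between -0.004 and 0.004 m and contact force between the fingers and mould below 0.1 N and value of joint jaw below 0.04 m), for 0.2 s.
3. the jaw is home against the mould (value of joint jaw above 0.047 m and y of mould in the frame of bed between -0.004 and 0.004 m), for 0.2 s.
At the end, for the whole second after the job is handed in: The mould lies flat and still, its middle within 4 mm of the line, against the fence (within 3 mm) and square to it (within 0.04 rad), with the jaw home (travel over 47 mm) (all of step 3 and x of mould in the frame of bed above -0.003 m and angle between the y axis of mould and the y axis of bed, either way round below 0.04 rad and linear speed of mould below 0.01 m/s and angle between mould's own z axis and vertical below 0.05 rad); the robot touches nothing.
It fails at once if the mould is lifted or tipped (z of mould in the frame of mark above 0.012 m or angle between mould's own z axis and vertical above 0.15 rad).
It fails at once if the mould is struck hard (over 40 N) (contact force between the fingers and mould above 40 N).
It fails at once if a lead weight is shifted more than 25 mm or tipped (distance of any of weight_a, weight_b from where it was at the start of the episode above 0.025 m or angle between any of weight_a, weight_b's own z axis and vertical above 0.4 rad).
It fails at once if the cup or the file is shifted more than 25 mm or tipped (distance of any of cup, file from where it was at the start of the episode above 0.025 m or angle between any of cup, file's own z axis and vertical above 0.4 rad).
It also fails if it takes over 69 s, if anything falls off the work surface, if the arm or the gripper's body presses on something with over 40 N, if the wrist force passes 120 N, or if a joint passes its speed limit or range.

## Working session

There is one attempt and no reset: what is moved stays moved. The work goes in short steps, Python scripts to look and compute and a tool call to move; the robot and the scene stay as the last step left them, time stands still between calls to the robot, and variables do not carry over. Pictures are saved under pics/ and viewed, and the job is handed in when it is done.

Besides the shell and the picture viewer there is one more tool, called after "Call:" as name([rows], argument=value, ...), one row to a line, values as JSON. arm_command: Moves the arm, as the interface text tells. Its arguments: {"type":"object","properties":{"plan":{"type":"array"},"fingers":{"type":"number"},"force":{"type":"number"}},"required":["plan"]}

```bash
ls; mkdir -p pics; python3 - <<'E'
from rig import get_obs,camera,pinch_z
import cv2
o=get_obs()
for k in o: print(k,o[k])
print(pinch_z if not callable(pinch_z) else pinch_z())
for n in ("scene","top"):
    c=camera(n); cv2.imwrite(f"pics/{n}0.png",cv2.cvtColor(c["pixels"],cv2.COLOR_RGB2BGR))
    print(n,c["camera_matrix"],c["R"],c["t"])
E
```

```text
pics
time 0.0
q [ 1.00952351e+00  5.28488230e-01  1.43384993e+00 -1.29937832e-05
  1.18139760e+00 -1.78493292e-01]
joint_velocities [ 2.13577391e-03 -1.63256437e-03 -3.41750439e-04  3.57186893e-04
 -1.00985158e-03  3.49674712e-05]
joint_torque [-1.61853964e-04 -4.40037632e+01 -1.76592493e+01  6.32674713e-02
  5.81607269e-02 -1.83167340e-04]
position [0.23302745 0.57917166 0.22157473]
tool_rot [ 0.69490352 -0.13477646  0.13423655 -0.69348753]
ft_force [ 0.14839028 -0.14261996 -0.3006354 ]
moment [0.00840063 0.00787339 0.01737711]
grip_width 0.08687660736693538
0.0187
scene [[420.26939474   0.         284.63120899]
 [  0.         420.26939474 213.8222684 ]
 [  0.           0.           1.        ]] [[ 0.12856023  0.99170052 -0.0015306 ]
 [ 0.85479409 -0.11159445 -0.50682714]
 [-0.50279155  0.06384947 -0.86204635]] [ 0.07810961 -0.41812652  1.36115673]
top [[414.50321647   0.         277.96578941]
 [  0.         414.50321647 212.31731335]
 [  0.           0.           1.        ]] [[ 0.02130163 -0.99961919 -0.0175419 ]
 [-0.98072724 -0.01748412 -0.19459804]
 [ 0.19421723  0.02134908 -0.9807262 ]] [-0.12882131  0.55997435  0.93538881]
```

View pics/scene0.png

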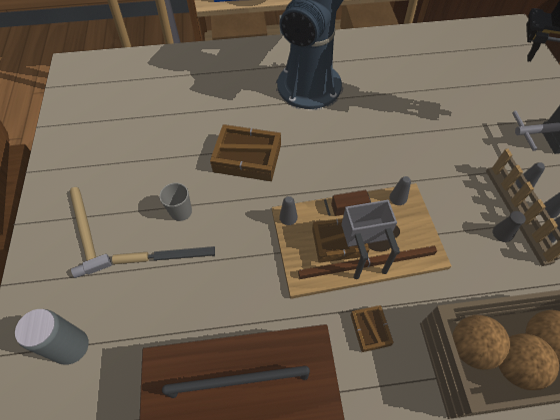

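View pics/top0.png

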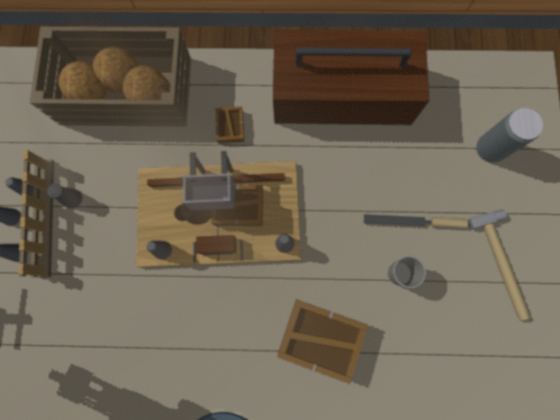

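```bash
python3 - <<'E'
import cv2
t=cv2.imread("pics/top0.png"); s=cv2.imread("pics/scene0.png")
cv2.imwrite("pics/t_z.png",cv2.resize(t[145:285,125:310],None,fx=4.2,fy=4.2,interpolation=cv2.INTER_CUBIC))
cv2.imwrite("pics/s_z.png",cv2.resize(s[165:300,260:455],None,fx=4,fy=4,interpolation=cv2.INTER_CUBIC))
E
```

```text
(no output)
```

View pics/t_z.png

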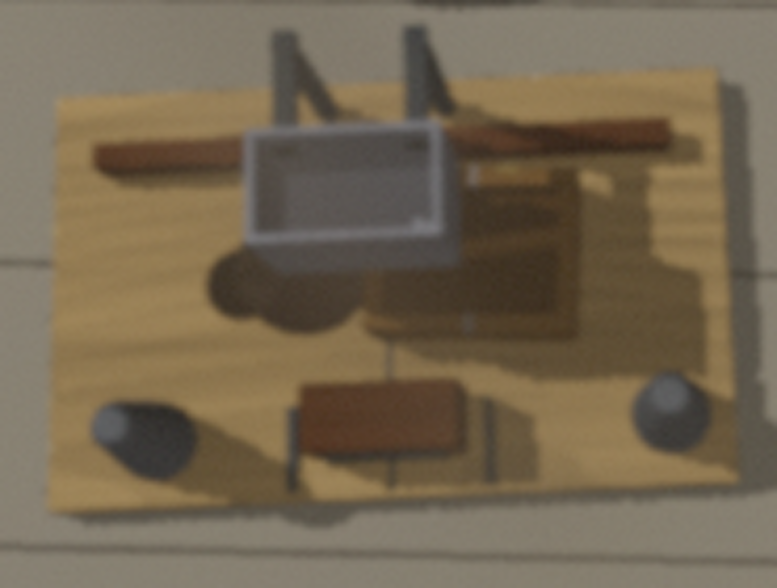

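View pics/s_z.png

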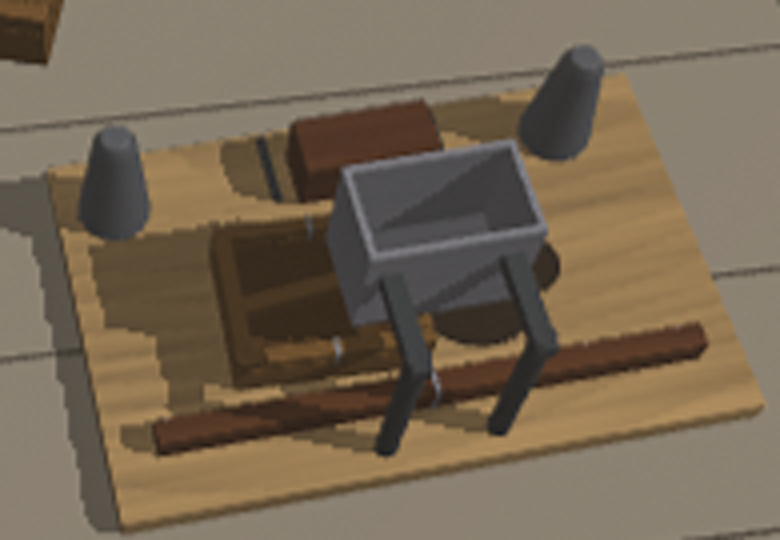

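```bash
cat > h.py <<'E'
import numpy as np,cv2
from scipy.optimize import least_squares
CAL={}
CAL['scene']=(np.array([[420.26939474,0,284.63120899],[0,420.26939474,213.8222684],[0,0,1]]),np.array([[0.12856023,0.99170052,-0.0015306],[0.85479409,-0.11159445,-0.50682714],[-0.50279155,0.06384947,-0.86204635]]),np.array([0.07810961,-0.41812652,1.36115673]))
CAL['top']=(np.array([[414.50321647,0,277.96578941],[0,414.50321647,212.31731335],[0,0,1]]),np.array([[0.02130163,-0.99961919,-0.0175419],[-0.98072724,-0.01748412,-0.19459804],[0.19421723,0.02134908,-0.9807262]]),np.array([-0.12882131,0.55997435,0.93538881]))
def proj(n,X):
    K,R,t=CAL[n]; c=np.atleast_2d(X)@R.T+t; p=c@K.T; return p[:,:2]/p[:,2:]
def ray(n,uv,z):
    K,R,t=CAL[n]; d=R.T@np.linalg.solve(K,[uv[0],uv[1],1]); C=-R.T@t
    return C+d*(z-C[2])/d[2]
def tf(p,P):  # p=x,y,yaw
    c,s=np.cos(p[2]),np.sin(p[2]); P=np.atleast_2d(P).astype(float)
    return np.c_[p[0]+c*P[:,0]-s*P[:,1],p[1]+s*P[:,0]+c*P[:,1],P[:,2]]
def fit(obs,p0):
    def r(p): return np.concatenate([(proj(n,tf(p,X))-uv).ravel() for n,X,uv in obs])
    return least_squares(r,p0,loss='soft_l1')
tz=lambda X,Y:((X+.5)/4.2-.5+125,(Y+.5)/4.2-.5+145)
sz=lambda X,Y:((X+.5)/4-.5+260,(Y+.5)/4-.5+165)
E
python3 - <<'E'
from h import *
B=lambda x,y,z=20:np.array([x,y,z])/1000
obs=[('top',B(100,200),tz(57,101)),('top',B(100,-200),tz(717,68)),('top',B(-150,-200),tz(737,483)),
('scene',B(-150,-200),sz(48,172)),('scene',B(-150,200),sz(627,75)),('scene',B(100,200),sz(765,403)),('scene',B(100,-200),sz(122,525))]
for sel in (obs,obs[:3],obs[3:]):
    f=fit(sel,[0.55,0.1,0]); print(f.x, np.abs(f.fun).max())
p=fit(obs,[0.55,0.1,0]).x
for n,X,uv in obs: print(n,(proj(n,tf(p,X))-uv).round(2))
# mould stripes: near & far rim at z=58mm
c,s=np.cos(p[2]),np.sin(p[2]);
def bed(w): d=w[:2]-p[:2]; return np.array([c*d[0]+s*d[1],-s*d[0]+c*d[1]])*1000
for nm,n,uv,z in [('near stripe','top',tz(468,323),.058),('far stripe','top',tz(473,176),.058),('near stripe','scene',sz(309,227),.058),('far stripe','scene',sz(337,349),.058),
 ('near -y corner','top',tz(578,338),.058),('far -y corner','top',tz(580,170),.058),('near+y corner','top',tz(366,332),.058),('near -y','scene',sz(212,226),.058),('far -y','scene',sz(233,375),.058),
 ('jaw far L top','top',tz(302,384),.064),('jaw far R','top',tz(461,380),.064),('jaw near R','top',tz(461,449),.064),
 ('line','top',tz(391,355),.02),('line2','top',tz(391,480),.02),('fence steel','scene',sz(435,378),.042)]:
    w=ray(n,uv,z); print(nm,n,bed(w).round(1))
print('hopper rect')
for X in ([-30,-50,85],[30,-50,85],[30,50,85],[-30,50,85]): print(tf(p,B(*X)).round(4))
E
```

```text
[0.59157048 0.03549215 0.06208866] 1.6425751986089665
[0.58981556 0.03512666 0.06521653] 0.5168259926858809
[0.59308908 0.03560132 0.06309527] 1.0878187167801912
top [[-0.36 -1.24]]
top [[-0.11 -0.4 ]]
top [[ 0.19 -0.23]]
scene [[-0.51 -1.64]]
scene [[-0.33 -1.33]]
scene [[0.83 0.13]]
scene [[-0.37 -0.16]]
near stripe top [-57.3 -51.1]
far stripe top [ 28.2 -55.7]
near stripe scene [-52.  -51.4]
far stripe scene [ 31.5 -56. ]
near -y corner top [ -68.6 -112.9]
far -y corner top [  29.  -117.3]
near+y corner top [-59.9   6.7]
near -y scene [ -64.1 -110. ]
far -y scene [  36.2 -120.3]
jaw far L top top [-88.9  41.7]
jaw far R top [-90.4 -47.2]
jaw near R top [-128.9  -46.4]
line top [-67.5  -1.3]
line2 top [-140.4   -0.4]
fence steel scene [54.2  0.3]
hopper rect
[[ 0.5647 -0.0163  0.085 ]]
[[ 0.6246 -0.0126  0.085 ]]
[[0.6184 0.0873 0.085 ]]
[[0.5585 0.0835 0.085 ]]
```

Call:
arm_command([
  [[-1.0,-2.0,1.0],0],
  [[-1.8,-4.0,2.0],0],
  [[-2.6,-6.0,2.0],0],
  [[-3.4,-8.0,2.0],0],
  [[-4.0,-10.0,2.0],0],
], fingers=-1)

```text
time: 0.6
position: [0.1414, 0.3553, 0.2721]
tool_rot: [0.694, -0.134, 0.134, -0.694]
ft_force: [0.8, -0.8, 0.7]
grip_width: 0.0551
```

```bash
python3 - <<'E'
from rig import get_obs
from scipy.spatial.transform import Rotation as R
o=get_obs();print(o['time'],o['q'].round(3) if hasattr(o['q'],'round') else o['q'],o['position'],R.from_quat(o['tool_rot']).as_matrix().round(3))
E
```

```text
0.6 [ 0.898  0.119  1.926 -0.     1.096 -0.291] [0.14141975 0.35532095 0.27212452] [[ 0.928  0.     0.373]
 [-0.373 -0.     0.928]
 [ 0.    -1.    -0.   ]]
```

Call:
arm_command([
  [[-0.7,-2.0,0],0],
  [[-1.4,-4.0,0],0],
  [[-1.4,-4.0,0],0],
])

```text
time: 0.9
position: [0.1027, 0.2513, 0.2707]
tool_rot: [0.696, -0.136, 0.134, -0.692]
ft_force: [-0.4, 0.3, -0.1]
grip_width: 0.0311
```

```bash
cat > st.py <<'E'
from rig import get_obs
from scipy.spatial.transform import Rotation as R
import numpy as np
o=get_obs();M=R.from_quat(o['tool_rot']).as_matrix()
print(round(o['time'],2),np.round(o['q'],3),'pos',np.round(o['position'],4),'fingerdir',M[:,1].round(3),'open',M[:,2].round(3),'F',np.round(o['ft_force'],2),'w',round(o['grip_width'],4))
E
python3 st.py
```

```text
0.9 [ 7.620e-01 -7.200e-02  2.131e+00 -1.000e-03  1.090e+00 -4.240e-01] pos [0.1027 0.2513 0.2707] fingerdir [-0.005 -0.006 -1.   ] open [ 0.374  0.927 -0.007] F [-0.39  0.27 -0.15] w 0.0311
```

Call:
arm_command([
  [[0,0,2],0],
  [[0,0,4],0],
  [[0,0,6],0],
  [[0,0,8],0],
  [[0,0,10],0],
])

```text
time: 1.4
position: [0.1072, 0.2569, 0.5244]
tool_rot: [-0.694, 0.134, -0.135, 0.695]
ft_force: [1.1, 1.0, 0.2]
grip_width: 0.0009
```

Call:
arm_command([
  [[0,0,2],0],
  [[0,0,4],0],
  [[0,0,6],0],
  [[0,0,8],0],
  [[0,0,10],0],
])

```text
time: 1.9
position: [0.1072, 0.2569, 0.7742]
tool_rot: [-0.694, 0.134, -0.135, 0.695]
ft_force: [-0.0, 1.2, 0.3]
grip_width: 0.0006
```

```bash
python3 st.py
```

```text
1.9 [ 0.765 -0.147  0.854  0.     2.434 -0.423] pos [0.1072 0.2569 0.7742] fingerdir [ 0.001  0.001 -1.   ] open [0.373 0.928 0.001] F [-0.    1.22  0.27] w 0.0006
```

Call:
arm_command([
  [[0,0,2],0],
  [[0,0,4],0],
  [[0,0,6],0],
  [[0,0,8],0],
  [[0,0,10],0],
])

```text
time: 2.4
position: [0.1104, 0.2627, 0.8571]
tool_rot: [-0.684, 0.127, -0.142, 0.705]
ft_force: [0.1, 0.4, 0.2]
grip_width: 0.0004
```

```bash
python3 st.py
```

```text
2.4 [ 7.740e-01 -4.200e-02  5.010e-01 -2.000e-03  2.646e+00 -4.160e-01] pos [0.1104 0.2627 0.8571] fingerdir [ 0.027  0.025 -0.999] open [0.373 0.927 0.033] F [0.06 0.39 0.19] w 0.0004
```

Call:
arm_command([
  [[0,0,2],0],
  [[0,0,4],0],
  [[0,0,6],0],
  [[0,0,8],0],
  [[0,0,10],0],
])

```text
time: 2.9
position: [0.1141, 0.2687, 0.8691]
tool_rot: [-0.671, 0.118, -0.15, 0.716]
ft_force: [0.2, -0.8, -0.8]
grip_width: 0.0002
```

```bash
python3 st.py
```

```text
2.9 [ 0.781 -0.029  0.446 -0.004  2.646 -0.41 ] pos [0.1141 0.2687 0.8691] fingerdir [ 0.056  0.053 -0.997] open [0.372 0.926 0.071] F [ 0.17 -0.83 -0.81] w 0.0002
```

Call:
arm_command([
  [[0,0,-2],0],
  [[0,0,-4],0],
  [[0,0,-4],0],
])

```text
time: 3.2
position: [0.1122, 0.2668, 0.7572]
tool_rot: [-0.681, 0.125, -0.144, 0.707]
ft_force: [0.7, 0.2, -1.4]
grip_width: 0.0003
```

```bash
python3 st.py
```

```text
3.2 [ 7.810e-01 -1.670e-01  9.180e-01 -2.000e-03  2.343e+00 -4.090e-01] pos [0.1122 0.2668 0.7572] fingerdir [ 0.035  0.032 -0.999] open [0.373 0.927 0.043] F [ 0.74  0.22 -1.42] w 0.0003
```

Call:
arm_command([
  [[2,0,0],0],
  [[4,0,0],0],
  [[6,0,0],0],
  [[8,0,0],0],
  [[10,0,0],0],
])

```text
time: 3.7
position: [0.367, 0.2684, 0.7735]
tool_rot: [-0.669, 0.116, -0.154, 0.718]
ft_force: [0.2, 0.8, 0.2]
grip_width: 0.0003
```

```bash
python3 st.py
```

```text
3.7 [ 0.364  0.119  0.6    0.043  2.341 -0.793] pos [0.367  0.2684 0.7735] fingerdir [ 0.066  0.058 -0.996] open [0.371 0.925 0.078] F [0.22 0.8  0.25] w 0.0003
```

Call:
arm_command([
  [[2,0,0],0],
  [[4,0,0],0],
  [[6,0,0],0],
  [[8,0,0],0],
  [[10,0,0],0],
])

```text
time: 4.2
position: [0.5797, 0.2572, 0.7293]
tool_rot: [-0.667, 0.115, -0.155, 0.719]
ft_force: [-0.2, -0.0, 1.0]
grip_width: 0.0001
```

```bash
python3 st.py
```

```text
4.2 [ 0.22   0.462  0.218  0.065  2.38  -0.917] pos [0.5797 0.2572 0.7293] fingerdir [ 0.069  0.062 -0.996] open [0.372 0.924 0.083] F [-0.16 -0.03  1.05] w 0.0001
```

Call:
arm_command([
  [[2,0,0],0],
  [[4,0,0],0],
  [[6,0,0],0],
  [[8,0,0],0],
  [[10,0,0],0],
])

```text
time: 4.7
position: [0.687, 0.2344, 0.6571]
tool_rot: [-0.66, 0.104, -0.165, 0.725]
ft_force: [1.2, 0.3, -0.0]
grip_width: 0.0002
```

```bash
python3 st.py
```

```text
4.7 [ 0.151  0.577  0.218  0.072  2.233 -0.989] pos [0.687  0.2344 0.6571] fingerdir [ 0.103  0.073 -0.992] open [0.369 0.924 0.106] F [ 1.16  0.29 -0.05] w 0.0002
```

Call:
arm_command([
  [[4,0,4],0],
  [[8,0,8],0],
  [[12,0,12],0],
  [[16,0,16],0],
  [[20,0,20],0],
])

```text
time: 5.2
position: [0.7008, 0.1968, 0.6663]
tool_rot: [-0.654, 0.093, -0.176, 0.73]
ft_force: [0.4, -0.9, -0.7]
grip_width: 0.0005
```

```bash
python3 st.py
```

```text
5.2 [ 0.091  0.565  0.218  0.087  2.213 -1.039] pos [0.7008 0.1968 0.6663] fingerdir [ 0.136  0.082 -0.987] open [0.366 0.922 0.127] F [ 0.41 -0.9  -0.74] w 0.0005
```

Call:
arm_command([
  [[4,0,0],0],
  [[8,0,0],0],
  [[12,0,0],0],
  [[16,0,0],0],
  [[20,0,0],0],
])

```text
time: 5.7
position: [0.8055, 0.1739, 0.5683]
tool_rot: [-0.649, 0.084, -0.186, 0.733]
ft_force: [0.2, -0.1, 0.7]
grip_width: 0.0007
```

```bash
python3 st.py
```

```text
5.7 [ 0.047  0.704  0.218  0.091  2.049 -1.09 ] pos [0.8055 0.1739 0.5683] fingerdir [ 0.164  0.089 -0.982] open [0.364 0.92  0.144] F [ 0.23 -0.07  0.66] w 0.0007
```

Call:
arm_command([
  [[0,0,4],0],
  [[0,0,8],0],
  [[0,0,12],0],
  [[0,0,16],0],
  [[0,0,20],0],
])

```text
time: 6.2
position: [0.7069, 0.1554, 0.689]
tool_rot: [-0.644, 0.074, -0.195, 0.736]
ft_force: [-0.2, -0.1, 0.5]
grip_width: 0.0006
```

```bash
python3 st.py
```

```text
6.2 [ 0.024  0.536  0.218  0.112  2.19  -1.088] pos [0.7069 0.1554 0.689 ] fingerdir [ 0.191  0.095 -0.977] open [0.36  0.919 0.16 ] F [-0.18 -0.1   0.5 ] w 0.0006
```

Call:
arm_command([
  [[4,-2,2],0],
  [[8,-4,4],0],
  [[12,-6,6],0],
  [[16,-8,8],0],
  [[20,-10,10],0],
])

```text
time: 6.7
position: [0.7656, 0.0571, 0.6538]
tool_rot: [-0.639, 0.065, -0.205, 0.738]
ft_force: [-0.2, -0.2, -0.1]
grip_width: 0.0005
```

Call:
arm_command([
  [[4,0,3],0],
  [[8,0,6],0],
  [[12,0,9],0],
  [[16,0,12],0],
  [[20,0,15],0],
])

```text
time: 7.2
position: [0.7888, 0.0542, 0.6434]
tool_rot: [-0.634, 0.052, -0.217, 0.74]
ft_force: [0.1, -0.3, 0.3]
grip_width: 0.0007
```

```bash
python3 st.py
```

```text
7.2 [-0.124  0.61   0.218  0.15   2.063 -1.22 ] pos [0.7888 0.0542 0.6434] fingerdir [ 0.255  0.101 -0.962] open [0.353 0.916 0.19 ] F [ 0.11 -0.31  0.28] w 0.0007
```

```bash
python3 - <<'E'
from rig import camera
import cv2
for n in ("scene","top"):
    c=camera(n); cv2.imwrite(f"pics/{n}1.png",cv2.cvtColor(c["pixels"],cv2.COLOR_RGB2BGR))
E
python3 - <<'E'
from scipy.spatial.transform import Rotation as R
import numpy as np
D=[([1.00952351e+00,5.28488230e-01,1.43384993e+00,-1.3e-05,1.18139760e+00,-1.78493292e-01],[0.69490352,-0.13477646,0.13423655,-0.69348753]),
([-0.124,0.61,0.218,0.15,2.063,-1.22],[-0.634,0.052,-0.217,0.74]),
([0.024,0.536,0.218,0.112,2.19,-1.088],[-0.644,0.074,-0.195,0.736]),
([0.22,0.462,0.218,0.065,2.38,-0.917],[-0.667,0.115,-0.155,0.719])]
def arm(q): return R.from_euler('ZYZYZ',[q[0],q[1]+q[2],q[3],q[4],q[5]]) if 0 else R.from_rotvec([0,0,q[0]])*R.from_rotvec([0,q[1]+q[2],0])*R.from_rotvec([0,0,q[3]])*R.from_rotvec([0,q[4],0])*R.from_rotvec([0,0,q[5]])
for q,t in D: print((arm(q).inv()*R.from_quat(t)).as_matrix().round(3))
E
```

```text
[[-0.  0. -1.]
 [-1.  0.  0.]
 [ 0.  1.  0.]]
[[-0. -0. -1.]
 [-1.  0.  0.]
 [ 0.  1. -0.]]
[[ 0.     0.001 -1.   ]
 [-1.    -0.002 -0.   ]
 [-0.002  1.     0.001]]
[[-0.    -0.    -1.   ]
 [-1.    -0.001  0.   ]
 [-0.001  1.    -0.   ]]
```

View pics/scene1.png

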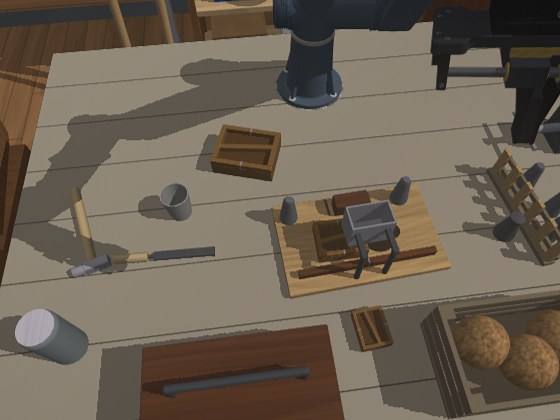

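View pics/top1.png

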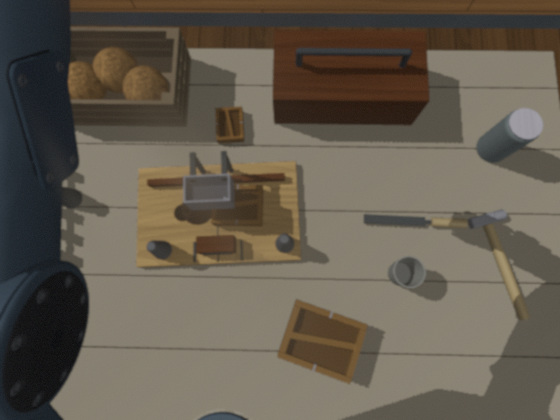

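```bash
cat > kin.py <<'E'
import numpy as np
from scipy.spatial.transform import Rotation as R
from scipy.optimize import least_squares
C=R.from_matrix([[0,0,-1],[-1,0,0],[0,1,0]])
rz=lambda a:R.from_rotvec([0,0,a]); ry=lambda a:R.from_rotvec([0,a,0])
def ori(q): return rz(q[0])*ry(q[1]+q[2])*rz(q[3])*ry(q[4])*rz(q[5])*C
def pos(q,k):
    a0,d,h,L1,L2,e,Lt=k
    p=np.array([a0,d,h])+ry(q[1]).apply([0,0,L1])+ry(q[1]+q[2]).apply([e,0,L2])
    return rz(q[0]).apply(p)+ori(q).apply([0,Lt,0])
LO=np.array([-3.08,-.75,.22,-1.43,0,-2.85]);HI=np.array([3.08,2.2,2.44,4.57,2.65,2.85])
D=[([1.00952351,.52848823,1.43384993,0,1.1813976,-.178493292],[0.23302745,0.57917166,0.22157473]),
([.898,.119,1.926,0,1.096,-.291],[.14141975,.35532095,.27212452]),
([.762,-.072,2.131,-.001,1.09,-.424],[.1027,.2513,.2707]),
([.765,-.147,.854,0,2.434,-.423],[.1072,.2569,.7742]),
([.774,-.042,.501,-.002,2.646,-.416],[.1104,.2627,.8571]),
([.364,.119,.6,.043,2.341,-.793],[.367,.2684,.7735]),
([.22,.462,.218,.065,2.38,-.917],[.5797,.2572,.7293]),
([.151,.577,.218,.072,2.233,-.989],[.687,.2344,.6571]),
([.047,.704,.218,.091,2.049,-1.09],[.8055,.1739,.5683]),
([-.124,.61,.218,.15,2.063,-1.22],[.7888,.0542,.6434])]
f=least_squares(lambda k:np.concatenate([pos(q,k)-p for q,p in D]),[0,.11,.3,.4,.4,0,.2])
K=f.x
if __name__=="__main__": print(K.round(4),np.abs(f.fun).max())
def ik(p,Rt,q0):
    def r(q): return np.r_[(pos(q,K)-p)*5,(ori(q)*Rt.inv()).as_rotvec()]
    best=None
    for s in q0:
        g=least_squares(r,np.clip(s,LO+1e-3,HI-1e-3),bounds=(LO,HI))
        if best is None or g.cost<best.cost: best=g
    return best
def tool(lean,az,roll=0):
    # finger dir horizontally toward az with lean from vertical; opening axis horizontal
    y=np.array([np.sin(lean)*np.cos(az),np.sin(lean)*np.sin(az),-np.cos(lean)])
    z=np.array([-np.sin(az),np.cos(az),0.])  # opening
    x=np.cross(y,z); return R.from_matrix(np.c_[x,y,z])
E
python3 kin.py; python3 - <<'E'
from kin import *
q=np.array([-0.124,0.61,0.218,0.15,2.063,-1.22])
rng=np.random.default_rng(0)
seeds=[[0,.5,1.4,r4,1.2,r6] for r4 in (-1,0,1.5,3,4) for r6 in (-2,0,2)]
b=0.064
for flip in (0,1):
  for nm,p,az in (('-yend',[.59,-.09,.04],np.pi/2+b),('-yend fin',[.59,-.03,.04],np.pi/2+b),('+yend',[.59,.1,.04],-np.pi/2+b),('push jaw',[.45,.03,.05],0+b),('jawback',[.45,.03,.05],np.pi/2)):
    for lean in (.45,.6):
      T=tool(lean,az)
      if flip: T=T*R.from_rotvec([0,np.pi,0])
      g=ik(np.array(p),T,seeds); print(flip,nm,lean,g.cost.round(6),g.x.round(2))
E
```

```text
[-1.000e-04  1.110e-01  2.743e-01  5.878e-01  3.918e-01  1.143e-01
  3.052e-01] 0.0002746370764835082
0 -yend 0.45 0.0 [-0.53  0.83  1.53  0.42  1.09  2.29]
0 -yend 0.6 0.0 [-0.58  0.88  1.48  0.5   1.22  2.21]
0 -yend fin 0.45 0.0 [-0.45  0.81  1.58  0.46  1.03  2.34]
0 -yend fin 0.6 0.0 [-0.5   0.86  1.54  0.55  1.15  2.24]
0 +yend 0.45 0.0 [ 0.2   0.82  1.56 -0.57  0.92  0.53]
0 +yend 0.6 0.0 [ 0.26  0.86  1.53 -0.71  1.02  0.67]
0 push jaw 0.45 0.0 [-0.29  0.7   2.36  2.71  0.37  1.66]
0 push jaw 0.6 0.000739 [-0.32  0.79  2.44  2.8   0.65  1.52]
0 jawback 0.45 0.0 [-0.47  0.69  1.99  0.59  0.77  2.18]
0 jawback 0.6 0.0 [-0.54  0.75  1.96  0.67  0.89  2.05]
1 -yend 0.45 0.0 [-0.53  0.83  1.53  0.42  1.09 -0.85]
1 -yend 0.6 0.0 [-0.58  0.88  1.48  0.5   1.22 -0.93]
1 -yend fin 0.45 0.0 [-0.45  0.81  1.58  0.46  1.03 -0.8 ]
1 -yend fin 0.6 0.0 [-0.5   0.86  1.54  0.55  1.15 -0.9 ]
1 +yend 0.45 0.0 [ 0.2   0.82  1.56 -0.57  0.92 -2.61]
1 +yend 0.6 0.0 [ 0.26  0.86  1.53 -0.71  1.02 -2.48]
1 push jaw 0.45 0.0 [-0.29  0.7   2.36  2.71  0.37 -1.48]
1 push jaw 0.6 0.000739 [-0.32  0.79  2.44  2.8   0.65 -1.63]
1 jawback 0.45 0.0 [-0.47  0.69  1.99  0.59  0.77 -0.96]
1 jawback 0.6 0.0 [-0.54  0.75  1.96  0.67  0.89 -1.09]
```

Call:
arm_command([
  [[4,0,4],1.6],
  [[8,0,8],3.2],
  [[12,0,12],4.8],
  [[16,0,16],6.4],
  [[20,0,20],8.0],
])

```text
time: 7.8
position: [0.7708, 0.0561, 0.6371]
tool_rot: [-0.613, -0.181, 0.034, 0.768]
ft_force: [0.8, 0.3, -0.7]
grip_width: 0.0005
```

```bash
cat >> st.py <<'E'
y=M[:,1];z=M[:,2];h=np.array([z[0],z[1],0]);h/=np.linalg.norm(h);pp=np.array([h[1],-h[0],0])
print('openaz',np.degrees(np.arctan2(h[1],h[0])).round(1),'perp az',np.degrees(np.arctan2(pp[1],pp[0])).round(1),'tilt open',round(float(np.arcsin(z[2])),3),'perp',round(float(y@pp),3),'total',np.arccos(-y[2]).round(3))
E
python3 st.py
```

```text
7.8 [-0.182  0.622  0.218  0.332  2.148 -1.857] pos [0.7708 0.0561 0.6371] fingerdir [ 0.17   0.247 -0.954] open [-0.319  0.93   0.183] F [ 0.79  0.26 -0.65] w 0.0005
openaz 109.0 perp az 19.0 tilt open 0.184 perp 0.241 total 0.304
```

Call:
arm_command([
  [[4,0,2],0.7],
  [[8,0,4],1.4],
  [[12,0,6],2.1],
  [[16,0,8],2.8],
  [[20,0,10],3.5],
])

```text
time: 8.3
position: [0.7948, 0.062, 0.5945]
tool_rot: [-0.58, -0.282, 0.134, 0.752]
ft_force: [0.5, -0.2, 0.1]
grip_width: 0.0005
```

Call:
arm_command([
  [[4,0,4],0],
  [[8,0,8],0],
  [[12,0,12],0],
  [[16,0,16],0],
  [[20,0,20],0],
])

```text
time: 8.8
position: [0.7902, 0.0675, 0.6154]
tool_rot: [-0.581, -0.292, 0.119, 0.75]
ft_force: [-0.7, 0.7, 1.1]
grip_width: 0.0008
```

```bash
python3 st.py
```

```text
8.8 [-0.181  0.657  0.218  0.385  2.121 -2.123] pos [0.7902 0.0675 0.6154] fingerdir [ 0.161  0.296 -0.942] open [-0.576  0.803  0.154] F [-0.68  0.69  1.05] w 0.0008
openaz 125.6 perp az 35.6 tilt open 0.155 perp 0.303 total 0.343
```

Call:
arm_command([
  [[4,0,4],0.6],
  [[8,0,8],1.2],
  [[12,0,12],1.8],
  [[16,0,16],2.4],
  [[20,0,20],3.0],
])

```text
time: 9.3
position: [0.7734, 0.074, 0.6196]
tool_rot: [-0.541, -0.375, 0.202, 0.725]
ft_force: [0.0, -0.4, -0.3]
grip_width: 0.0006
```

Call:
arm_command([
  [[4,0,4],0],
  [[8,0,8],0],
  [[12,0,12],0],
  [[16,0,16],0],
  [[20,0,20],0],
])

```text
time: 9.8
position: [0.7724, 0.0799, 0.6349]
tool_rot: [-0.543, -0.384, 0.187, 0.723]
ft_force: [-0.2, 0.2, -0.2]
grip_width: 0.0006
```

Call:
arm_command([
  [[4,0,4],0],
  [[8,0,8],0],
  [[12,0,12],0],
  [[16,0,16],0],
  [[20,0,20],0],
])

```text
time: 10.3
position: [0.7732, 0.085, 0.6475]
tool_rot: [-0.545, -0.394, 0.173, 0.72]
ft_force: [0.3, -1.1, -1.1]
grip_width: 0.0006
```

```bash
python3 st.py
```

```text
10.3 [-0.184  0.621  0.219  0.456  2.13  -2.32 ] pos [0.7732 0.085  0.6475] fingerdir [ 0.179  0.346 -0.921] open [-0.756  0.648  0.097] F [ 0.3  -1.14 -1.06] w 0.0006
openaz 139.4 perp az 49.4 tilt open 0.097 perp 0.38 total 0.401
```

Call:
arm_command([
  [[4,0,4],0],
  [[8,0,8],0],
  [[12,0,12],0],
  [[16,0,16],0],
  [[20,0,20],0],
])

```text
time: 10.8
position: [0.7757, 0.0895, 0.6586]
tool_rot: [-0.546, -0.403, 0.159, 0.717]
ft_force: [0.5, 0.0, -0.2]
grip_width: 0.0007
```

Call:
arm_command([
  [[4,0,3],0],
  [[8,0,6],0],
  [[12,0,9],0],
  [[16,0,12],0],
  [[20,0,15],0],
])

```text
time: 11.3
position: [0.7975, 0.0934, 0.6493]
tool_rot: [-0.548, -0.413, 0.144, 0.713]
ft_force: [0.3, 0.1, -0.8]
grip_width: 0.0008
```

Call:
arm_command([
  [[4,0,3],0],
  [[8,0,6],0],
  [[12,0,9],0],
  [[16,0,12],0],
  [[20,0,15],0],
])

```text
time: 11.8
position: [0.817, 0.0969, 0.6433]
tool_rot: [-0.549, -0.422, 0.129, 0.709]
ft_force: [0.1, -1.0, 0.3]
grip_width: 0.0008
```

Call:
arm_command([
  [[4,0,3],0],
  [[8,0,6],0],
  [[12,0,9],0],
  [[16,0,12],0],
  [[20,0,15],0],
])

```text
time: 12.3
position: [0.8351, 0.1, 0.6391]
tool_rot: [-0.55, -0.432, 0.113, 0.705]
ft_force: [-0.1, -0.1, -0.9]
grip_width: -0.0001
```

```bash
python3 st.py
```

```text
12.3 [-0.168  0.652  0.219  0.464  1.951 -2.313] pos [0.8351 0.1    0.6391] fingerdir [ 0.316  0.368 -0.874] open [-0.734  0.678  0.02 ] F [-0.14 -0.13 -0.85] w -0.0001
openaz 137.3 perp az 47.3 tilt open 0.02 perp 0.485 total 0.507
```

Call:
arm_command([
  [[-1,0,-1],-1.7],
  [[-2,0,-2],-3.4],
  [[-3,0,-3],-5.1],
  [[-4,0,-4],-6.8],
  [[-5,0,-5],-8.5],
])

```text
time: 12.8
position: [0.7074, 0.0997, 0.5133]
tool_rot: [-0.662, -0.228, -0.124, 0.703]
ft_force: [0.3, 0.7, -0.5]
grip_width: 0.0004
```

Call:
arm_command([
  [[-1,0,-1],-1.7],
  [[-2,0,-2],-3.4],
  [[-3,0,-3],-5.1],
  [[-4,0,-4],-6.8],
  [[-5,0,-5],-8.5],
])

```text
time: 13.3
position: [0.5868, 0.1002, 0.3921]
tool_rot: [0.7, -0.015, 0.36, -0.617]
ft_force: [-0.6, 0.7, -0.6]
grip_width: 0.0005
```

```bash
python3 st.py
```

```text
13.3 [ 0.132  0.199  1.577 -0.359  0.978 -0.741] pos [0.5868 0.1002 0.3921] fingerdir [ 0.423 -0.238 -0.874] open [0.522 0.853 0.021] F [-0.56  0.74 -0.57] w 0.0005
openaz 58.5 perp az -31.5 tilt open 0.021 perp 0.485 total 0.507
```

```bash
python3 - <<'E'
from kin import *
q=np.array([0.132,0.199,1.577,-0.359,0.978,-0.741])
for i,a in enumerate(np.linspace(-31.5,-266.3,14)):
    s=i/13
    p=np.array([.587+.0*s,.1-.25*s,.392-.10*s])
    g=ik(p,tool(.507,np.radians(a)),[q]); q=g.x; print(round(a),g.cost.round(6),q.round(2))
E
```

```text
-32 0.0 [ 0.14  0.21  1.57 -0.38  1.   -0.73]
-50 0.0 [ 0.16  0.27  1.51 -0.48  1.14 -0.39]
-68 0.0 [ 0.16  0.33  1.43 -0.51  1.29 -0.11]
-86 0.0 [ 0.13  0.4   1.34 -0.51  1.45  0.14]
-104 0.0 [ 0.09  0.47  1.25 -0.48  1.6   0.36]
-122 0.0 [ 0.03  0.52  1.17 -0.42  1.73  0.58]
-140 0.0 [-0.04  0.57  1.1  -0.35  1.84  0.8 ]
-158 0.0 [-0.12  0.61  1.06 -0.25  1.92  1.03]
-176 0.0 [-0.21  0.63  1.03 -0.15  1.96  1.27]
-194 0.0 [-0.3   0.64  1.03 -0.03  1.97  1.51]
-212 0.0 [-0.39  0.64  1.06  0.09  1.94  1.75]
-230 0.0 [-0.47  0.62  1.12  0.2   1.87  1.99]
-248 0.0 [-0.56  0.59  1.19  0.3   1.77  2.2 ]
-266 0.0 [-0.63  0.56  1.28  0.38  1.64  2.41]
```

Call:
arm_command([
  [[0,-0.4,-0.1],-1.7],
  [[0,-0.8,-0.2],-3.4],
  [[0,-1.2,-0.3],-5.1],
  [[0,-1.6,-0.4],-6.8],
  [[0,-2.0,-0.5],-8.5],
])

```text
time: 13.8
position: [0.5879, 0.0502, 0.3799]
tool_rot: [0.647, -0.268, 0.559, -0.445]
ft_force: [0.9, -0.4, 0.8]
grip_width: 0.0006
```

Call:
arm_command([
  [[0,-0.4,-0.1],-1.7],
  [[0,-0.8,-0.2],-3.4],
  [[0,-1.2,-0.3],-5.1],
  [[0,-1.6,-0.4],-6.8],
  [[0,-2.0,-0.5],-8.5],
])

```text
time: 14.3
position: [0.5883, 0.0002, 0.3672]
tool_rot: [0.506, -0.484, 0.682, -0.212]
ft_force: [-0.0, 0.3, 0.0]
grip_width: 0.0001
```

Call:
arm_command([
  [[0,-0.4,-0.1],-1.7],
  [[0,-0.8,-0.2],-3.4],
  [[0,-1.2,-0.3],-5.1],
  [[0,-1.6,-0.4],-6.8],
  [[0,-2.0,-0.5],-8.5],
])

```text
time: 14.8
position: [0.5885, -0.0501, 0.3545]
tool_rot: [0.296, -0.635, 0.712, 0.049]
ft_force: [0.5, -0.5, -0.6]
grip_width: 0.0003
```

Call:
arm_command([
  [[0,-0.4,-0.1],-1.7],
  [[0,-0.8,-0.2],-3.4],
  [[0,-1.2,-0.3],-5.1],
  [[0,-1.6,-0.4],-6.8],
  [[0,-2.0,-0.5],-8.5],
])

```text
time: 15.3
position: [0.5886, -0.1005, 0.3419]
tool_rot: [-0.045, 0.699, -0.646, -0.304]
ft_force: [-0.0, -0.0, -0.6]
grip_width: 0.0004
```

Call:
arm_command([
  [[0,-0.4,-0.1],-1.7],
  [[0,-0.8,-0.2],-3.4],
  [[0,-1.2,-0.3],-5.1],
  [[0,-1.6,-0.4],-6.8],
  [[0,-2.0,-0.5],-8.5],
])

```text
time: 15.8
position: [0.5885, -0.1509, 0.3295]
tool_rot: [0.211, 0.668, -0.491, -0.518]
ft_force: [0.2, 0.2, -0.3]
grip_width: 0.0006
```

```bash
python3 st.py;python3 - <<'E'
from h import *
p=[.5903,.0353,.064]
c,s=np.cos(p[2]),np.sin(p[2]);
def bed(w): d=w[:2]-p[:2]; return np.array([c*d[0]+s*d[1],-s*d[0]+c*d[1]])*1000
print('b',bed(ray('top',tz(673,424),.02)),bed(ray('scene',sz(115,216),.02)))
print('a',bed(ray('top',tz(160,450),.02)),bed(ray('scene',sz(555,140),.02)))
E
```

```text
15.8 [-0.56   0.601  1.095  0.257  1.882  2.158] pos [ 0.5885 -0.1509  0.3295] fingerdir [-0.227  0.428 -0.875] open [-0.899 -0.437  0.02 ] F [ 0.19  0.18 -0.31] w 0.0006
openaz -154.1 perp az 115.9 tilt open 0.02 perp 0.484 total 0.506
b [-114.0046937  -163.94361711] [-102.8286069 -162.6124835]
a [-115.81785471  133.96135466] [-103.58249926  134.84370066]
```

Call:
arm_command([
  [[0.3,0.5,-1.8],-1.6],
  [[0.5,1.0,-3.6],-3.2],
  [[0.7,1.4,-5.4],-4.4],
  [[0.7,1.4,-7.0],-4.4],
  [[0.7,1.4,-8.4],-4.4],
])

```text
time: 16.3
position: [0.605, -0.1147, 0.1181]
tool_rot: [0.332, 0.616, -0.386, -0.601]
ft_force: [0.4, 0.1, 0.8]
grip_width: 0.0002
```

```bash
python3 st.py; python3 - <<'E'
from rig import camera
import cv2
for n in ("scene","top"):
    c=camera(n); cv2.imwrite(f"pics/{n}2.png",cv2.cvtColor(c["pixels"],cv2.COLOR_RGB2BGR))
E
```

```text
16.3 [-0.564  0.761  1.407  0.4    1.327  2.34 ] pos [ 0.605  -0.1147  0.1181] fingerdir [-0.054  0.482 -0.875] open [-0.997 -0.075  0.021] F [0.44 0.11 0.83] w 0.0002
openaz -175.7 perp az 94.3 tilt open 0.021 perp 0.484 total 0.506
```

View pics/scene2.png

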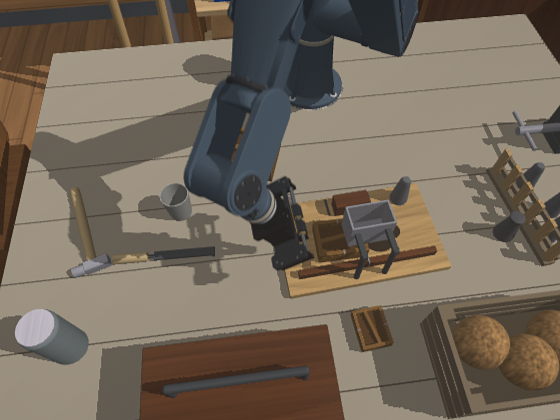

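View pics/top2.png

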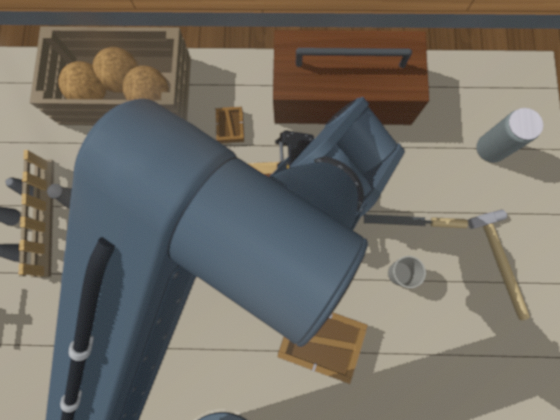

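Call:
arm_command([
  [[0,0,-1.6],0],
  [[0,0,-2.8],0],
  [[0,0,-3.3],0],
  [[0,0,-3.3],0],
])

```text
time: 16.8
position: [0.6056, -0.1149, 0.0372]
tool_rot: [0.332, 0.616, -0.385, -0.602]
ft_force: [-0.3, -1.3, 0.0]
grip_width: 0.0003
```

```bash
python3 st.py
```

```text
16.8 [-0.564  0.875  1.429  0.418  1.204  2.283] pos [ 0.6056 -0.1149  0.0372] fingerdir [-0.055  0.482 -0.874] open [-0.997 -0.075  0.021] F [-0.28 -1.3   0.05] w 0.0003
openaz -175.7 perp az 94.3 tilt open 0.021 perp 0.485 total 0.507
```

Call:
arm_command([
  [[-0.03,0.4,0],0],
  [[-0.05,0.75,0],0],
  [[-0.06,0.9,0],0],
  [[-0.07,1.0,0],0],
  [[-0.07,1.1,0],0],
])

```text
time: 17.3
position: [0.6043, -0.0877, 0.038]
tool_rot: [0.333, 0.616, -0.386, -0.6]
ft_force: [-0.6, -4.3, 3.3]
grip_width: 0.0006
```

Call:
arm_command([
  [[-0.01,0.1,0],0],
  [[-0.01,0.2,0],0],
  [[-0.02,0.3,0],0],
])

```text
time: 17.6
position: [0.6058, -0.083, 0.038]
tool_rot: [0.336, 0.616, -0.386, -0.599]
ft_force: [1.4, -6.0, 3.6]
grip_width: 0.0005
```

Call:
arm_command([
  [[-0.02,0.25,0],0],
  [[-0.03,0.5,0],0],
  [[-0.05,0.75,0],0],
  [[-0.06,1.0,0],0],
  [[-0.07,1.2,0],0],
])

```text
time: 18.1
position: [0.604, -0.0525, 0.0378]
tool_rot: [0.336, 0.616, -0.386, -0.599]
ft_force: [1.7, -5.6, 2.6]
grip_width: 0.0006
```

```bash
python3 st.py; python3 - <<'E'
from rig import camera
import cv2
c=camera("scene"); s=cv2.cvtColor(c["pixels"],cv2.COLOR_RGB2BGR); cv2.imwrite("pics/scene3.png",s)
cv2.imwrite("pics/s3_z.png",cv2.resize(s[165:300,260:455],None,fx=4,fy=4,interpolation=cv2.INTER_CUBIC))
E
```

```text
18.1 [-0.482  0.85   1.5    0.46   1.128  2.319] pos [ 0.604  -0.0525  0.0378] fingerdir [-0.048  0.477 -0.877] open [-0.997 -0.074  0.015] F [ 1.65 -5.61  2.58] w 0.0006
openaz -175.8 perp az 94.2 tilt open 0.015 perp 0.48 total 0.5
```

View pics/s3_z.png

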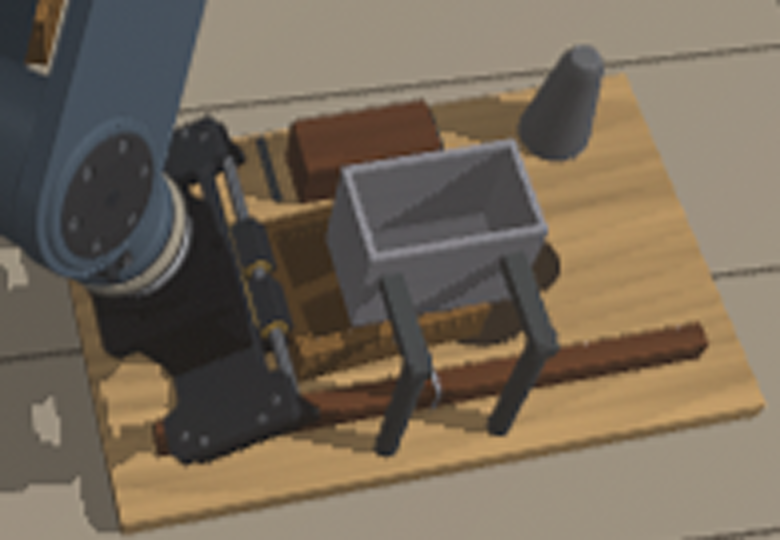

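Call:
arm_command([
  [[-0.02,0.25,0],0],
  [[-0.03,0.5,0],0],
  [[-0.05,0.75,0],0],
  [[-0.06,1.0,0],0],
  [[-0.07,1.2,0],0],
])

```text
time: 18.65
position: [0.6021, -0.0221, 0.0378]
tool_rot: [0.335, 0.616, -0.385, -0.599]
ft_force: [1.5, -5.8, 2.8]
grip_width: 0.0006
```

```bash
python3 st.py; python3 - <<'E'
from rig import camera
import cv2
c=camera("scene"); s=cv2.cvtColor(c["pixels"],cv2.COLOR_RGB2BGR); cv2.imwrite("pics/scene4.png",s)
cv2.imwrite("pics/s4_z.png",cv2.resize(s[165:300,260:455],None,fx=4,fy=4,interpolation=cv2.INTER_CUBIC))
E
```

```text
18.65 [-0.441  0.842  1.529  0.481  1.098  2.338] pos [ 0.6021 -0.0221  0.0378] fingerdir [-0.049  0.478 -0.877] open [-0.997 -0.074  0.015] F [ 1.49 -5.81  2.77] w 0.0006
openaz -175.8 perp az 94.2 tilt open 0.015 perp 0.48 total 0.501
```

View pics/s4_z.png

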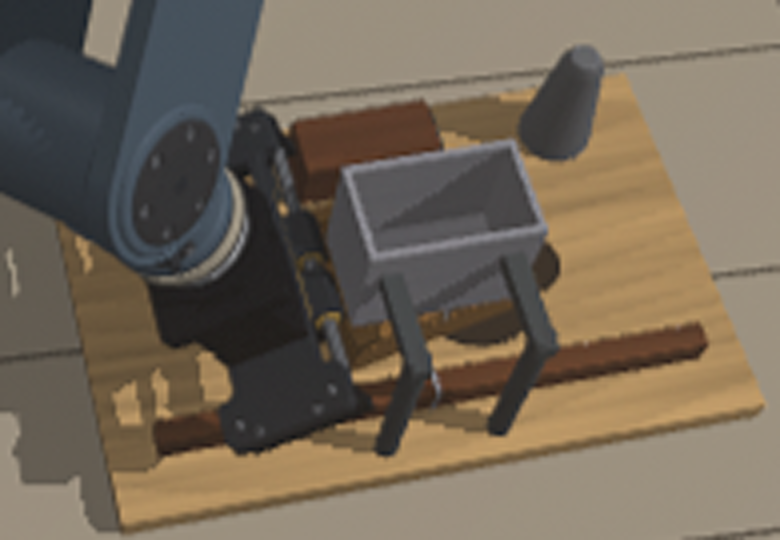

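Call:
arm_command([
  [[-0.01,0.12,0],0],
  [[-0.01,0.14,0],0],
  [[0,-0.5,0],0],
  [[0.1,-1.6,0.2],0],
  [[0.2,-3.0,1.0],0],
])

```text
time: 19.2
position: [0.602, -0.0939, 0.0606]
tool_rot: [0.329, 0.615, -0.386, -0.604]
ft_force: [-0.2, -0.4, -0.5]
grip_width: 0.0007
```

Call:
arm_command([
  [[0,-1.0,1.6],0],
  [[-0.5,-2.0,3.4],0],
  [[-0.5,-3.0,5.2],0],
  [[-0.5,-4.0,7.0],0],
  [[-0.5,-4.0,8.6],0],
])

```text
time: 19.7
position: [0.5911, -0.1986, 0.2782]
tool_rot: [0.333, 0.615, -0.385, -0.602]
ft_force: [0.9, 0.2, -0.1]
grip_width: 0.0008
```

```bash
python3 st.py; python3 - <<'E'
from rig import camera
import cv2
for n,(a,b,c2,d) in (("scene",(165,300,260,455)),("top",(145,285,125,310))):
    c=camera(n); s=cv2.cvtColor(c["pixels"],cv2.COLOR_RGB2BGR); cv2.imwrite(f"pics/{n}5.png",s)
    cv2.imwrite(f"pics/{n}5_z.png",cv2.resize(s[a:b,c2:d],None,fx=4,fy=4,interpolation=cv2.INTER_CUBIC))
E
```

```text
19.7 [-0.677  0.616  1.209  0.351  1.684  2.373] pos [ 0.5911 -0.1986  0.2782] fingerdir [-0.054  0.482 -0.875] open [-0.997 -0.072  0.022] F [ 0.95  0.18 -0.07] w 0.0008
openaz -175.9 perp az 94.1 tilt open 0.022 perp 0.484 total 0.506
```

View pics/scene5_z.png

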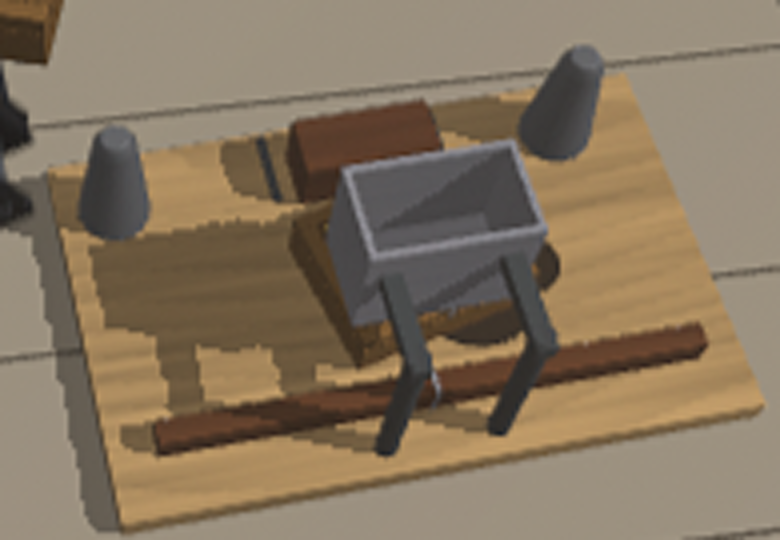

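View pics/top5_z.png

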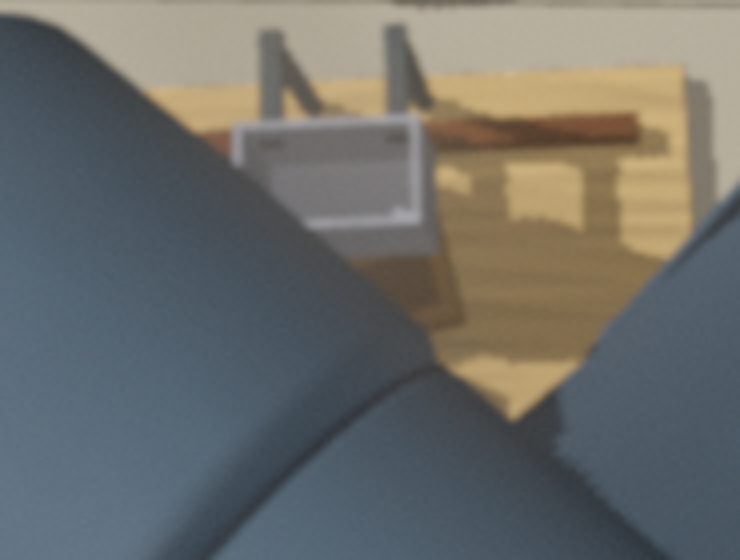

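```bash
cat >> h.py <<'E'
PB=[.5903,.0353,.064]
def bed(w,p=PB):
    c,s=np.cos(p[2]),np.sin(p[2]); d=w[:2]-np.array(p[:2]); return np.array([c*d[0]+s*d[1],-s*d[0]+c*d[1]])*1000
t4=lambda X,Y:((X+.5)/4-.5+125,(Y+.5)/4-.5+145)
E
python3 - <<'E'
from h import *
a=bed(ray('scene',sz(291,237),.058));b=bed(ray('scene',sz(357,347),.058));c=bed(ray('top',t4(464,322),.058))
print(a,b,c,np.hypot(*(b-a)),np.arctan2(-(b-a)[1],0)if 0 else -np.arctan2((b-a)[1],(b-a)[0])*-1)
E
```

```text
[-46.11198075 -63.85921923] [ 33.7289186  -44.00791853] [-65.25270918 -61.49169053] 82.2717651995888 0.2436942374855536
```

Call:
arm_command([
  [[0,0.8,0.4],1.7],
  [[0,1.6,0.8],3.4],
  [[0,2.4,1.2],5.1],
  [[0,3.2,1.4],6.8],
  [[0,4.0,1.4],8.5],
])

```text
time: 20.3
position: [0.5918, -0.0949, 0.312]
tool_rot: [0.084, 0.695, -0.578, -0.42]
ft_force: [0.3, -0.4, 0.1]
grip_width: 0.0002
```

Call:
arm_command([
  [[0,0.8,0],1.7],
  [[0,1.6,0],3.4],
  [[0,2.4,0],5.1],
  [[0,3.2,0],6.8],
  [[0,4.0,0],8.5],
])

```text
time: 20.8
position: [0.5915, 0.0054, 0.3109]
tool_rot: [0.175, -0.678, 0.69, 0.182]
ft_force: [0.6, -0.5, 0.3]
grip_width: 0.0004
```

Call:
arm_command([
  [[0,0.8,0],1.7],
  [[0,1.6,0],3.4],
  [[0,2.4,0],5.1],
  [[0,3.2,0],6.8],
  [[0,4.0,0],8.5],
])

```text
time: 21.3
position: [0.5915, 0.1054, 0.3108]
tool_rot: [0.409, -0.57, 0.708, -0.081]
ft_force: [0.4, 0.6, -0.1]
grip_width: 0.0004
```

Call:
arm_command([
  [[0,0.8,0],1.7],
  [[0,1.6,0],3.4],
  [[0,2.4,0],5.1],
  [[0,3.2,0],6.8],
  [[0,4.2,0],8.5],
])

```text
time: 21.8
position: [0.5914, 0.2099, 0.3108]
tool_rot: [0.588, -0.384, 0.63, -0.332]
ft_force: [-0.3, -0.4, -0.6]
grip_width: 0.0006
```

```bash
python3 st.py; cat > snap.py <<'E'
import sys
from rig import camera
import cv2
k=sys.argv[1]
for n,(a,b,c2,d) in (("scene",(165,300,260,455)),("top",(145,285,125,310))):
    c=camera(n); s=cv2.cvtColor(c["pixels"],cv2.COLOR_RGB2BGR); cv2.imwrite(f"pics/{n}{k}.png",s)
    cv2.imwrite(f"pics/{n}{k}_z.png",cv2.resize(s[a:b,c2:d],None,fx=4,fy=4,interpolation=cv2.INTER_CUBIC))
E
python3 snap.py 6
```

```text
21.8 [ 0.378  0.59   1.167 -0.455  1.614  0.509] pos [0.5914 0.2099 0.3108] fingerdir [-0.032 -0.486 -0.874] open [ 0.995 -0.094  0.015] F [-0.28 -0.43 -0.65] w 0.0006
openaz -5.4 perp az -95.4 tilt open 0.015 perp 0.486 total 0.508
```

View pics/scene6.png

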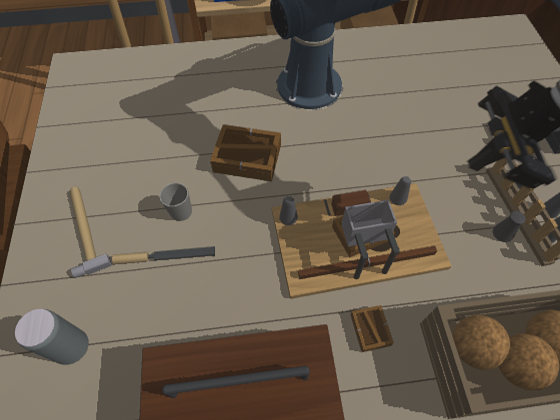

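View pics/top6.png

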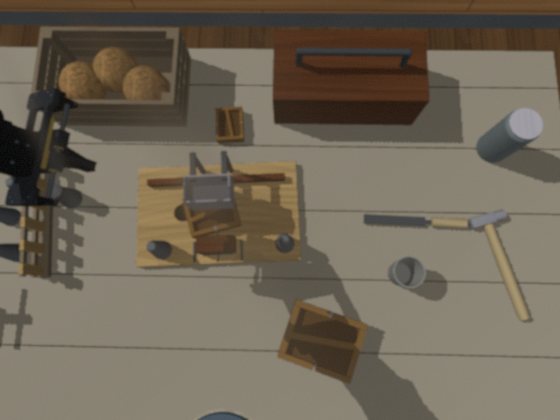

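```bash
cat > ov.py <<'E'
from h import *
def box(x0,x1,y0,y1,z0,z1):
    P=np.array([[x,y,z] for z in (z0,z1) for x,y in ((x0,y0),(x1,y0),(x1,y1),(x0,y1))])/1000.
    E=[(0,1),(1,2),(2,3),(3,0),(4,5),(5,6),(6,7),(7,4),(0,4),(1,5),(2,6),(3,7)]
    return P,E
W=dict(scene=(165,300,260,455),top=(145,285,125,310))
def overlay(n,src,out,pb,m,jaw,off=(0,0),f=4):
    a,b,c,d=W[n]; im=cv2.resize(cv2.imread(src)[a:b,c:d],None,fx=f,fy=f,interpolation=cv2.INTER_CUBIC)
    def dr(P,E,col):
        uv=proj(n,P)+np.array(off); q=((uv-[c,a]+.5)*f-.5)
        for i,j in E: cv2.line(im,tuple(int(round(v*8)) for v in q[i]),tuple(int(round(v*8)) for v in q[j]),col,1,cv2.LINE_AA,3)
    T=lambda P:tf(pb,P)
    def b2(P,E,col): dr(T(P),E,col)
    b2(*box(-150,100,-200,200,0,20),(0,255,255)); b2(*box(47.5,63.5,-170,170,20,42),(255,255,0))
    b2(*box(-30,30,-50,50,85,165),(255,0,255)); b2(*box(-137.5+jaw,-97.5+jaw,-45,45,20,64),(0,255,0))
    P,E=box(-47.5,47.5,-60,60,20,58); dr(T(tf(m,P)),E,(0,0,255))
    P=np.array([[-47.5,0,58],[-40,0,58],[40,0,58],[47.5,0,58]])/1000; dr(T(tf(m,P)),[(0,1),(2,3)],(255,255,255))
    dr(T(np.array([[-150,0,20],[-50,0,20],[47.5,0,42],[63.5,0,42]])/1000.),[(0,1),(2,3)],(0,0,0))
    cv2.imwrite(out,im)
E
python3 - <<'E'
from ov import *
for n in ('top','scene'): overlay(n,f'pics/{n}6.png',f'pics/{n}6_o.png',PB,[-.012,.010,.2],8)
E
```

```text
(no output)
```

View pics/top6_o.png

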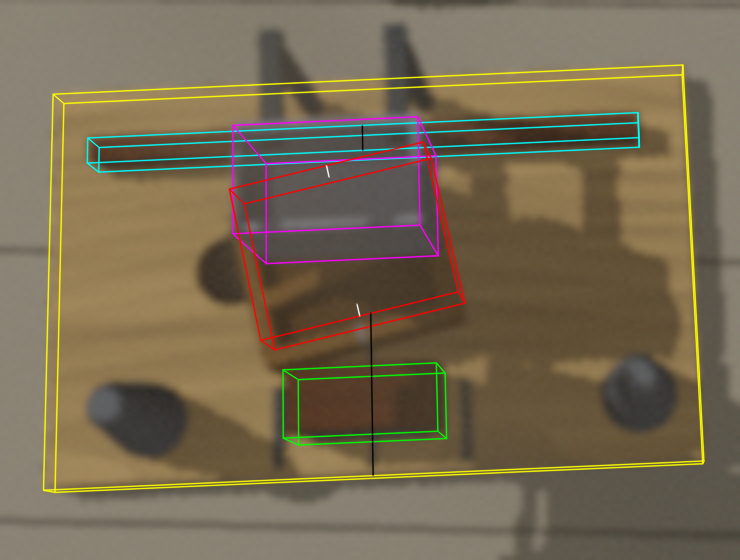

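View pics/scene6_o.png

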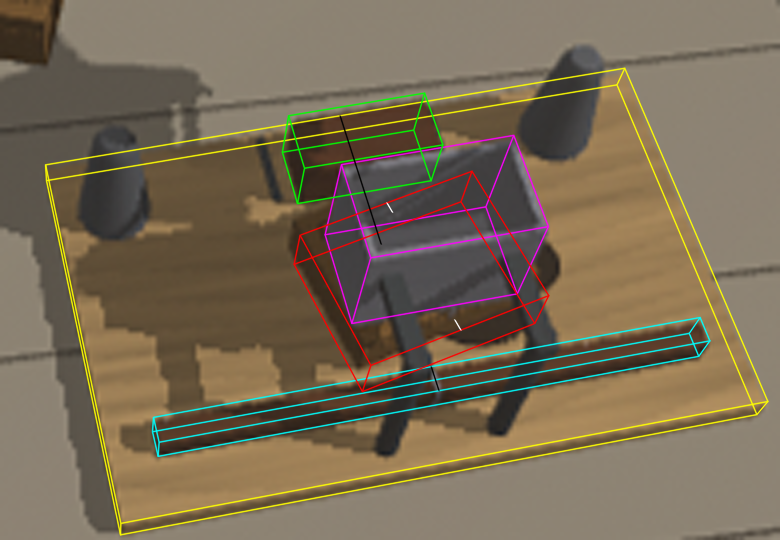

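View pics/top6_z.png

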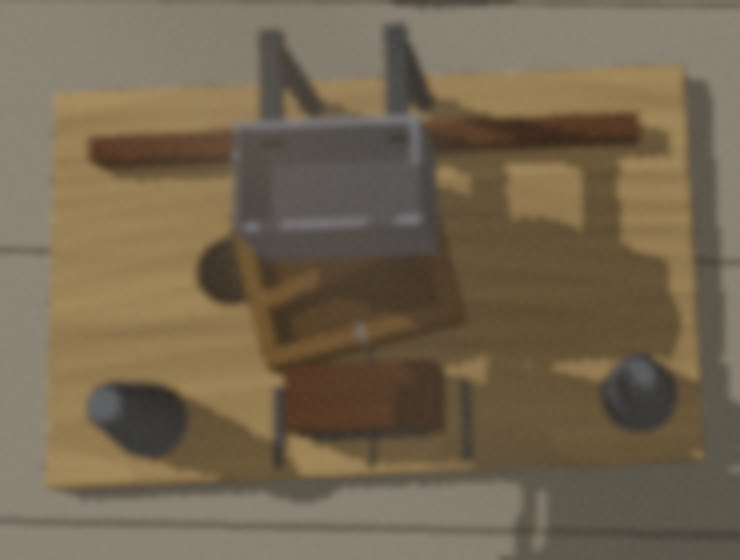

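View pics/scene6_z.png

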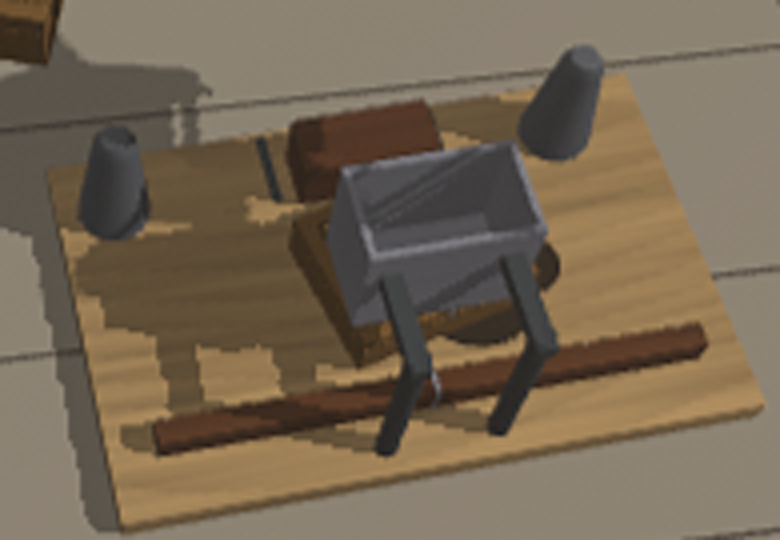

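```bash
python3 - <<'E'
from ov import *
M=lambda x,y,z=58:np.array([x,y,z])/1000
so=np.array([.25,1.6])
obs=[('top',M(-47.5,60),t4(274,364)),('top',M(-47.5,-60),t4(465,318)),('top',M(-43.5,0),t4(361,331)),('scene',M(47.5,-60),np.array(sz(357,345))-so),('scene',M(-47.5,-60),np.array(sz(292,234))-so)]
for sel in (obs,obs[:3]):
    r=lambda m:np.concatenate([(proj(n,tf(PB,tf(m,X)))-uv).ravel() for n,X,uv in sel])
    f=least_squares(r,[-.02,.01,.2]); print(f.x.round(4),f.fun.round(2))
m=least_squares(lambda m:np.concatenate([(proj(n,tf(PB,tf(m,X)))-uv).ravel() for n,X,uv in obs]),[-.02,.01,.2]).x
overlay('top','pics/top6.png','pics/top6_p.png',PB,m,8); overlay('scene','pics/scene6.png','pics/scene6_p.png',PB,m,8,so)
E
```

```text
[-0.0262  0.006   0.2105] [-1.46  0.07  0.17 -1.14  1.15  0.33  0.64  1.64 -0.92 -2.6 ]
[-0.0267  0.0052  0.1949] [-1.51 -0.07  0.3  -0.52  1.21  0.57]
```

View pics/top6_p.png

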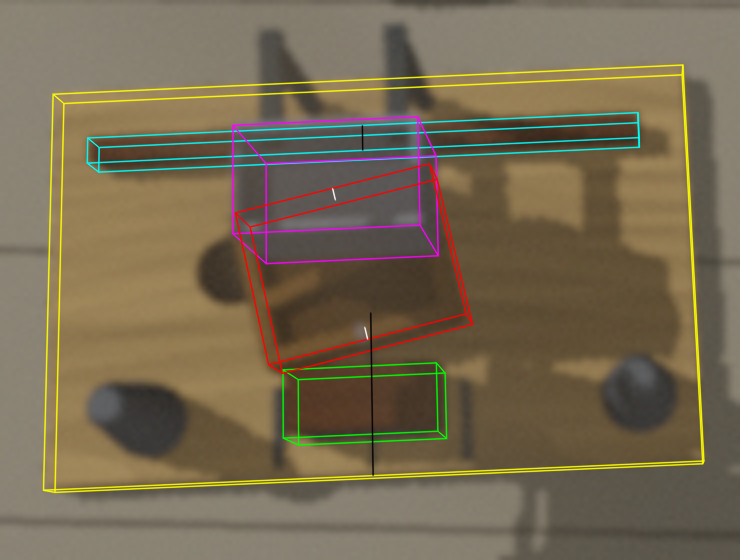

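View pics/scene6_p.png

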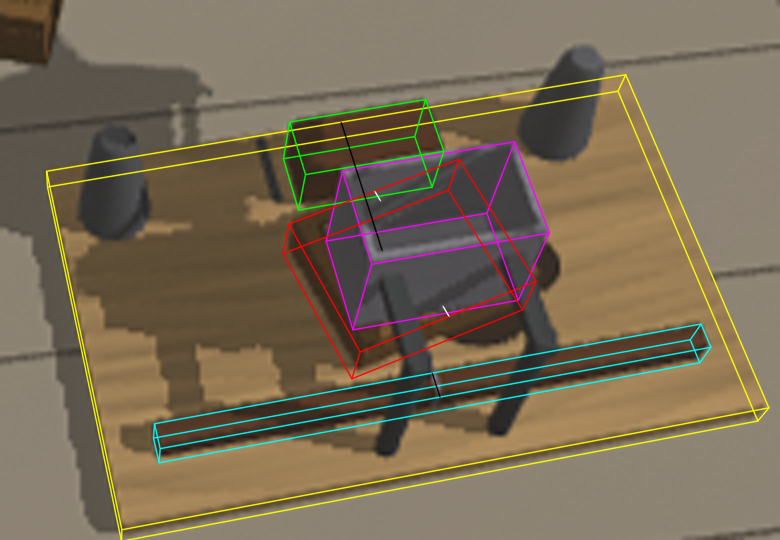

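```bash
python3 - <<'E'
import cv2
t=cv2.imread("pics/top6.png"); s=cv2.imread("pics/scene6.png")
def z(im,u0,v0,w,h,f,o):
    o2=cv2.resize(im[v0:v0+h,u0:u0+w],None,fx=f,fy=f,interpolation=cv2.INTER_CUBIC)
    o2=cv2.convertScaleAbs(o2,alpha=1.7,beta=0)
    for k in range(0,w,5): cv2.putText(o2,str(u0+k),(int(k*f),8),0,.3,(255,255,255),1); cv2.line(o2,(int((k+.5)*f),10),(int((k+.5)*f),14),(255,255,255),1)
    for k in range(0,h,5): cv2.putText(o2,str(v0+k),(0,int((k+.5)*f)),0,.3,(255,255,255),1)
    cv2.imwrite(o,o2)
z(t,175,190,75,50,10,'pics/z6t.png'); z(s,325,205,75,60,10,'pics/z6s.png')
E
```

```text
(no output)
```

View pics/z6t.png

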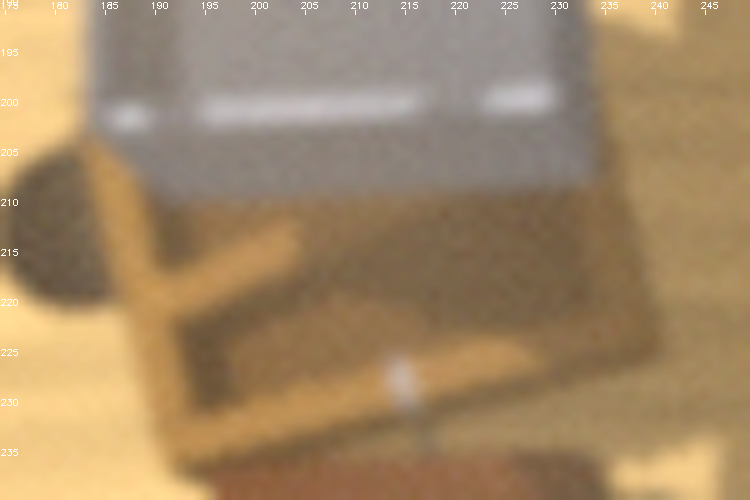

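View pics/z6s.png

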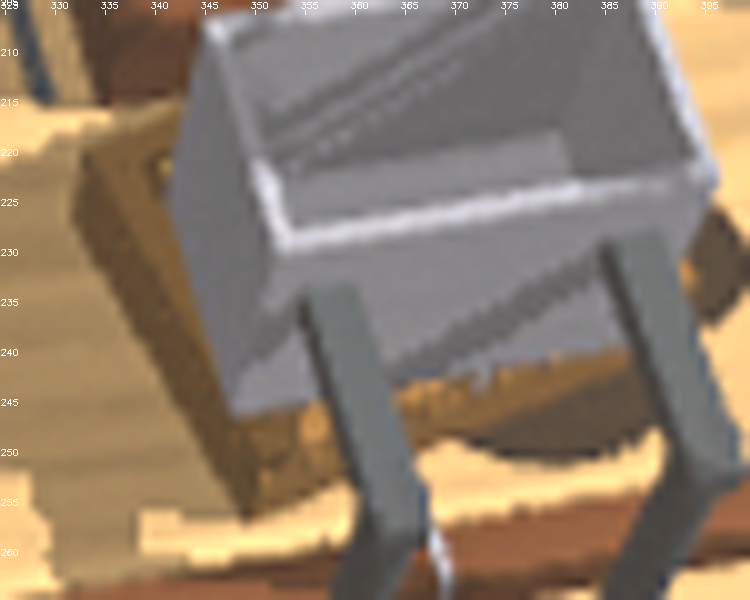

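```bash
python3 - <<'E'
from ov import *
B=lambda x,y,z=20:np.array([x,y,z])/1000
# scene offset near mould from known fixed things: bed corners, steel line on fence, hopper bottom corners
so=[('bed',B(-150,-200),sz(48,172)),('bed',B(-150,200),sz(627,75)),('bed',B(100,200),sz(765,403)),('bed',B(100,-200),sz(122,525)),('hop far-y bot',B(30,-50,85),(325+23.3,205+40.8)),('hop near-y top',B(-30,-50,165),(325+20.5,205+2.5)),('fence line in',B(47.5,0,42),sz(434,370))]
for nm,X,uv in so: print(nm,(np.array(uv)-proj('scene',tf(PB,X))[0]).round(2))
for nm,X,uv in [('hop near-y bot',B(-30,-50,85),(175+58.8,190+17.5)),('hop near+y bot',B(-30,50,85),(175+15,190+19.5)),('line near',B(-140,0,20),t4(374,455)),('line mid',B(-80,0,20),(175+42.3,190+43))]:
    print('top',nm,(np.array(uv)-proj('top',tf(PB,X))[0]).round(2))
M=lambda x,y,z=58:np.array([x,y,z])/1000
off=np.array([.3,.9])
obs=[('top',M(-47.5,60),(192.3,236)),('top',M(-47.5,-60),(240.2,224.5)),('top',M(-47.5,0),(215.5,230.5)),('top',M(-43.5,0),(214.6,228)),
('scene',M(47.5,-60,20),np.array((349,256.3))-off),('scene',M(-47.5,-60,20),np.array((331.7,226))-off),('scene',M(-47.5,-60,58),np.array((333,220.5))-off)]
for sel in (obs,obs[:4],obs[4:]):
    f=least_squares(lambda m:np.concatenate([(proj(n,tf(PB,tf(m,X)))-uv).ravel() for n,X,uv in sel]),[-.02,.01,.2],loss='soft_l1'); print(f.x.round(4),f.fun.round(1))
E
```

```text
bed [0.72 1.9 ]
bed [0.68 1.8 ]
bed [-0.6  0.5]
bed [0.41 0.53]
hop far-y bot [0.84 0.42]
hop near-y top [0.64 1.85]
fence line in [0.82 0.97]
top hop near-y bot [-0.26 -0.95]
top hop near+y bot [-1.06 -0.9 ]
top line near [ 0.41 -0.9 ]
top line mid [-0.07 -1.74]
[-0.0282  0.0089  0.2162] [-1.7  0.7 -0.3 -0.8 -0.2 -0.3  0.3  0.6 -0.4  1.3 -0.5  0.5 -0.3 -1.4]
[-0.028   0.0069  0.1904] [-1.5  0.   0.2 -0.2  0.1 -0.3  0.7  0.5]
[-0.0298  0.0101  0.2275] [ 0.3  0.8 -0.2  0.2 -0.1 -1.7]
```

Call:
arm_command([
  [[-0.1,-0.6,-1.7],0.9],
  [[-0.1,-1.3,-3.4],1.8],
  [[-0.1,-2.0,-5.1],1.8],
  [[-0.1,-2.6,-6.8],1.8],
  [[-0.1,-2.7,-8.6],1.8],
])

```text
time: 22.4
position: [0.589, 0.1393, 0.0956]
tool_rot: [0.613, -0.339, 0.605, -0.378]
ft_force: [0.2, -0.6, -1.1]
grip_width: 0.0004
```

Call:
arm_command([
  [[0,0,-1.2],0],
  [[0,0,-2.0],0],
  [[0,0,-2.3],0],
])

```text
time: 22.7
position: [0.5876, 0.1403, 0.0365]
tool_rot: [0.615, -0.339, 0.603, -0.377]
ft_force: [0.2, 0.5, 0.5]
grip_width: 0.0003
```

```bash
cat >> st.py <<'E'
from h import bed
print('bed TCP',bed(np.array(o['position'])).round(1))
E
python3 st.py
```

```text
22.7 [ 0.291  0.849  1.516 -0.606  0.987  0.634] pos [0.5876 0.1403 0.0365] fingerdir [ 0.038 -0.485 -0.874] open [0.998 0.055 0.013] F [0.18 0.48 0.49] w 0.0003
openaz 3.2 perp az -86.8 tilt open 0.013 perp 0.486 total 0.508
bed TCP [  4. 105.]
```

Call:
arm_command([
  [[0.02,-0.3,0],0],
  [[0.04,-0.55,0],0],
  [[0.05,-0.7,0],0],
  [[0.05,-0.85,0],0],
  [[0.06,-1.0,0],0],
])

```text
time: 23.2
position: [0.5932, 0.1188, 0.0412]
tool_rot: [0.611, -0.338, 0.605, -0.382]
ft_force: [1.0, 6.1, 2.0]
grip_width: 0.0005
```

```bash
python3 st.py
```

```text
23.2 [ 0.255  0.834  1.538 -0.624  0.953  0.618] pos [0.5932 0.1188 0.0412] fingerdir [ 0.05  -0.479 -0.876] open [0.998 0.058 0.025] F [1.02 6.12 1.97] w 0.0005
openaz 3.4 perp az -86.6 tilt open 0.025 perp 0.481 total 0.503
bed TCP [ 8.3 83.2]
```

Call:
arm_command([
  [[0.02,-0.2,0],0],
  [[0.02,-0.4,0],0],
  [[0.03,-0.55,0],0],
  [[0.03,-0.65,0],0],
])

```text
time: 23.6
position: [0.5944, 0.1026, 0.0411]
tool_rot: [0.611, -0.337, 0.605, -0.383]
ft_force: [1.9, 6.1, 1.9]
grip_width: 0.0001
```

```bash
python3 st.py; python3 snap.py 7
```

```text
23.6 [ 0.229  0.829  1.554 -0.638  0.934  0.609] pos [0.5944 0.1026 0.0411] fingerdir [ 0.051 -0.48  -0.876] open [0.998 0.059 0.026] F [1.86 6.07 1.91] w 0.0001
openaz 3.4 perp az -86.6 tilt open 0.026 perp 0.482 total 0.503
bed TCP [ 8.4 66.9]
```

View pics/scene7_z.png

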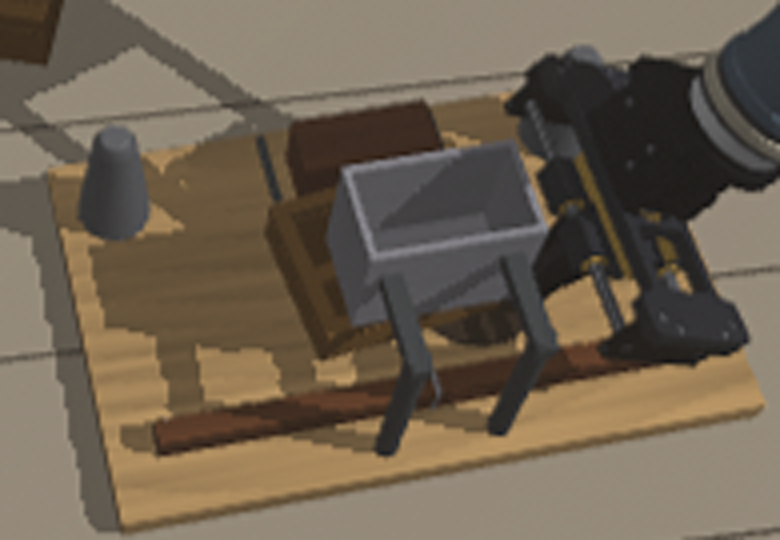

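View pics/top7_z.png

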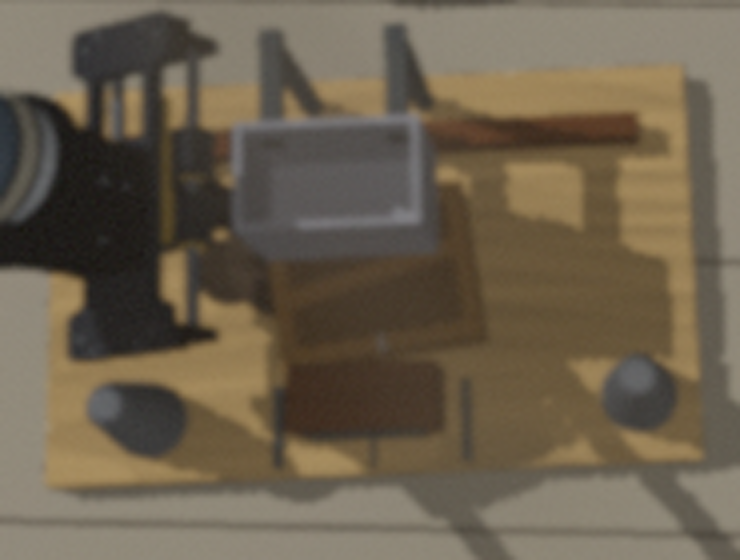

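```bash
cat > mf.py <<'E'
from ov import *
M=lambda x,y,z=58:np.array([x,y,z])/1000
def mfit(obs,m0=[-.02,0,.05]):
    f=least_squares(lambda m:np.concatenate([(proj(n,tf(PB,tf(m,X)))-np.array(uv)).ravel() for n,X,uv in obs]),m0,loss='soft_l1'); return f.x,f.fun
E
python3 - <<'E'
from mf import *
obs=[('top',M(-47.5,0),t4(381.5,349)),('top',M(-43.5,0),t4(380.5,343)),('top',M(-47.5,-60),t4(486,338)),('top',M(47.5,-60),t4(460,184)),('top',M(-47.5,60),t4(284,360)),
('scene',M(47.5,-60,20),np.array(sz(320,356))-[.3,.9]),('scene',M(-47.5,-60,58),np.array(sz(267,210))-[.3,.9])]
for s in (obs,obs[:5],obs[:3]): 
    m,r=mfit(s); print(m.round(4),r.round(1))
m,_=mfit(obs); overlay('top','pics/top7.png','pics/top7_o.png',PB,m,8)
E
```

```text
[-0.0327 -0.0076  0.1093] [ 0.2  0.3  0.2  0.2 -0.8 -0.8  0.3 -0.9 -0.6  1.5 -0.9  2.   0.2 -1.2]
[-0.0323 -0.0086  0.0867] [ 0.2  0.2  0.2  0.  -0.7 -0.4  1.3 -0.6 -0.7  0.8]
[-0.032  -0.0098  0.0659] [ 0.2  0.1  0.3 -0.1 -0.6  0. ]
```

View pics/top7_o.png

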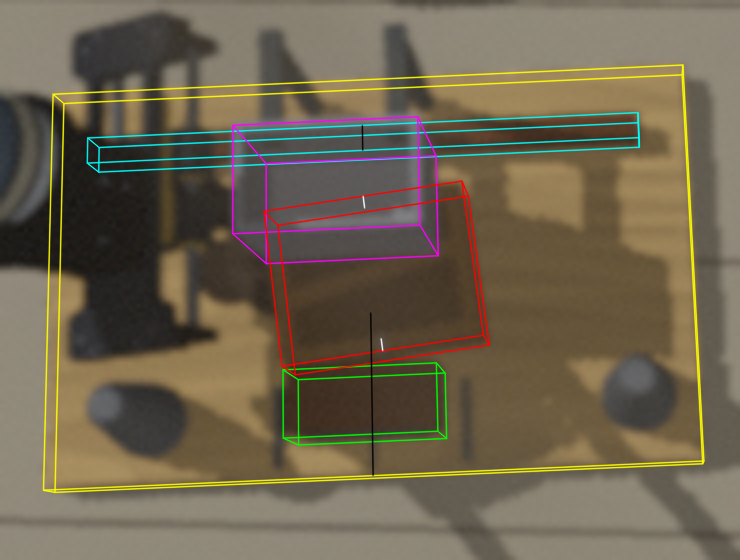

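Call:
arm_command([
  [[0.01,-0.14,0],0],
  [[0.02,-0.28,0],0],
  [[0.02,-0.32,0],0],
])

```text
time: 24.0
position: [0.5949, 0.0943, 0.0407]
tool_rot: [0.611, -0.337, 0.605, -0.382]
ft_force: [2.5, 4.9, 1.1]
grip_width: 0.0004
```

```bash
python3 st.py; python3 snap.py 8
```

```text
24.0 [ 0.216  0.828  1.561 -0.645  0.925  0.604] pos [0.5949 0.0943 0.0407] fingerdir [ 0.051 -0.48  -0.876] open [0.998 0.06  0.025] F [2.45 4.86 1.14] w 0.0004
openaz 3.4 perp az -86.6 tilt open 0.025 perp 0.482 total 0.504
bed TCP [ 8.3 58.6]
```

View pics/top8_z.png

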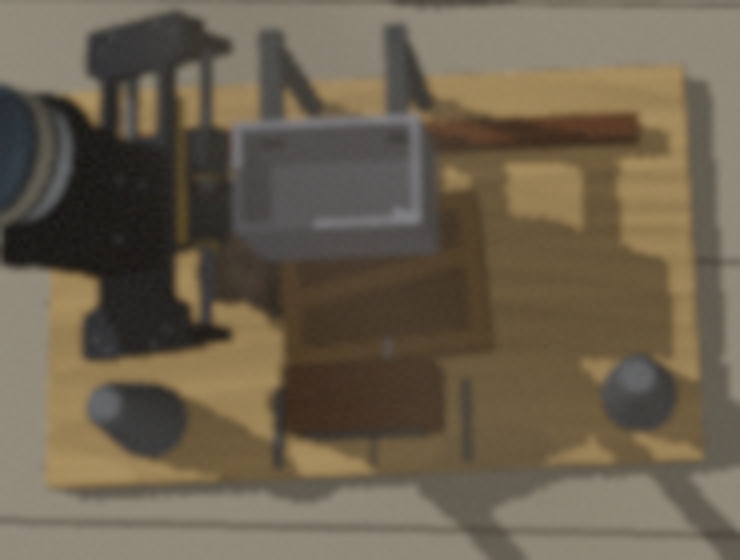

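View pics/scene8_z.png

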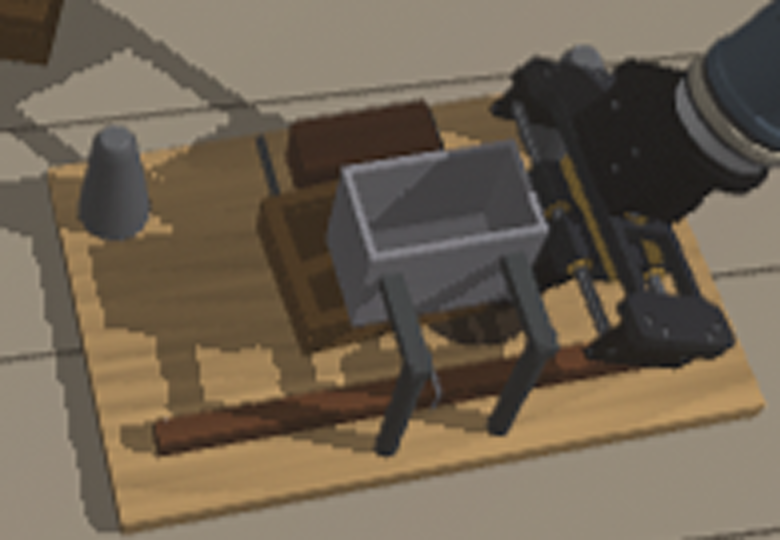

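```bash
python3 - <<'E'
from kin import *
from h import tf,PB
q0=np.array([0.216,0.828,1.561,-0.645,0.925,0.604])
for A in (-60,-40,-20,0,20,40):
  for bx in (-.16,-.104):
    p=tf(PB,[bx,-.01,.045])[0]
    for nm,seeds in (('near',[q0]),('alt',[[-.3,.7,2.3,2.7,.4,1.7],[-.3,.7,2.3,2.7,.4,-1.5],[0,.7,2.3,-1,.5,-1],[0.2,.7,2.2,-1,.5,-.5],[0,.7,2.3,.2,.5,0]])):
      g=ik(p,tool(.507,np.radians(A)+PB[2]),seeds); print(A,bx,p.round(3),nm,g.cost.round(5),g.x.round(2))
E
```

```text
-60 -0.16 [0.431 0.015 0.045] near 0.00118 [ 0.08  0.7   2.17 -1.43  0.44  0.87]
-60 -0.16 [0.431 0.015 0.045] alt 5e-05 [0.07 0.72 2.22 4.57 0.44 1.15]
-60 -0.104 [0.487 0.019 0.045] near 0.0 [ 0.08  0.71  2.07 -1.38  0.45  0.79]
-60 -0.104 [0.487 0.019 0.045] alt 0.0 [ 0.08  0.71  2.07 -1.38  0.45  0.79]
-40 -0.16 [0.431 0.015 0.045] near 0.01357 [-0.01  0.64  2.19 -1.43  0.3   0.46]
-40 -0.16 [0.431 0.015 0.045] alt 0.0 [-0.03  0.73  2.33  3.84  0.45  1.47]
-40 -0.104 [0.487 0.019 0.045] near 0.00522 [-0.    0.67  2.1  -1.43  0.3   0.45]
-40 -0.104 [0.487 0.019 0.045] alt 0.0 [-0.01  0.71  2.19  4.16  0.34  1.14]
-20 -0.16 [0.431 0.015 0.045] near 0.02511 [-0.17  0.6   2.23 -1.43  0.06 -0.03]
-20 -0.16 [0.431 0.015 0.045] alt 0.0 [-0.19  0.77  2.43  3.23  0.56  1.58]
-20 -0.104 [0.487 0.019 0.045] near 0.01298 [-0.14  0.64  2.14 -1.43  0.07 -0.  ]
-20 -0.104 [0.487 0.019 0.045] alt 0.0 [-0.15  0.72  2.27  3.33  0.36  1.51]
0 -0.16 [0.431 0.015 0.045] near 0.03127 [-0.21  0.6   2.24 -1.17  0.   -0.66]
0 -0.16 [0.431 0.015 0.045] alt 0.00021 [-0.37  0.77  2.44  2.75  0.55  1.52]
0 -0.104 [0.487 0.019 0.045] near 0.01874 [-0.18  0.64  2.15 -1.11  0.   -0.68]
0 -0.104 [0.487 0.019 0.045] alt 0.0 [-0.31  0.73  2.3   2.68  0.4   1.67]
20 -0.16 [0.431 0.015 0.045] near 0.05245 [-0.2   0.61  2.24 -1.14  0.   -1.01]
20 -0.16 [0.431 0.015 0.045] alt 0.0 [-0.53  0.76  2.42  2.25  0.53  1.51]
20 -0.104 [0.487 0.019 0.045] near 0.04225 [-0.17  0.64  2.15 -1.12  0.   -0.99]
20 -0.104 [0.487 0.019 0.045] alt 0.0 [-0.43  0.72  2.26  2.03  0.42  1.87]
40 -0.16 [0.431 0.015 0.045] near 0.0861 [-0.2   0.63  2.24 -1.17  0.   -1.3 ]
40 -0.16 [0.431 0.015 0.045] alt 0.0 [-0.6   0.73  2.31  1.6   0.5   1.78]
40 -0.104 [0.487 0.019 0.045] near 0.08155 [-0.17  0.65  2.16 -1.16  0.   -1.27]
40 -0.104 [0.487 0.019 0.045] alt 0.0 [-0.51  0.71  2.17  1.39  0.49  2.11]
```

Call:
arm_command([
  [[0,0.5,0],0],
  [[0,1.6,0.2],0],
  [[0,2.6,1.6],0],
  [[0,3.4,3.4],0],
  [[0,4.0,5.2],0],
])

```text
time: 24.6
position: [0.5907, 0.1944, 0.1703]
tool_rot: [0.615, -0.338, 0.603, -0.379]
ft_force: [0.8, 0.5, -1.3]
grip_width: 0.0004
```

Call:
arm_command([
  [[0,0,1.8],-1.0],
  [[0,0,3.6],-2.7],
  [[-0.2,-0.4,5.4],-4.4],
  [[-0.4,-0.8,6.0],-6.1],
  [[-0.6,-1.2,6.0],-7.8],
])

```text
time: 25.1
position: [0.5776, 0.164, 0.3236]
tool_rot: [0.462, -0.524, 0.698, -0.156]
ft_force: [0.9, -0.4, -1.3]
grip_width: 0.0005
```

Call:
arm_command([
  [[0,-0.8,0],-1.7],
  [[0,-1.6,0],-3.4],
  [[0,-2.4,0],-5.1],
  [[0,-3.2,0],-6.8],
  [[0,-4.0,0],-8.5],
])

```text
time: 25.6
position: [0.5765, 0.063, 0.3195]
tool_rot: [0.244, -0.657, 0.705, 0.11]
ft_force: [0.7, 0.2, 0.4]
grip_width: 0.0005
```

```bash
python3 st.py; python3 snap.py 9
```

```text
25.6 [-0.018  0.629  1.071 -0.131  1.935  1.341] pos [0.5765 0.063  0.3195] fingerdir [-0.475 -0.114 -0.873] open [ 0.199 -0.98   0.019] F [0.7  0.19 0.43] w 0.0005
openaz -78.5 perp az -168.5 tilt open 0.019 perp 0.488 total 0.51
bed TCP [-12.   28.6]
```

View pics/top9_z.png

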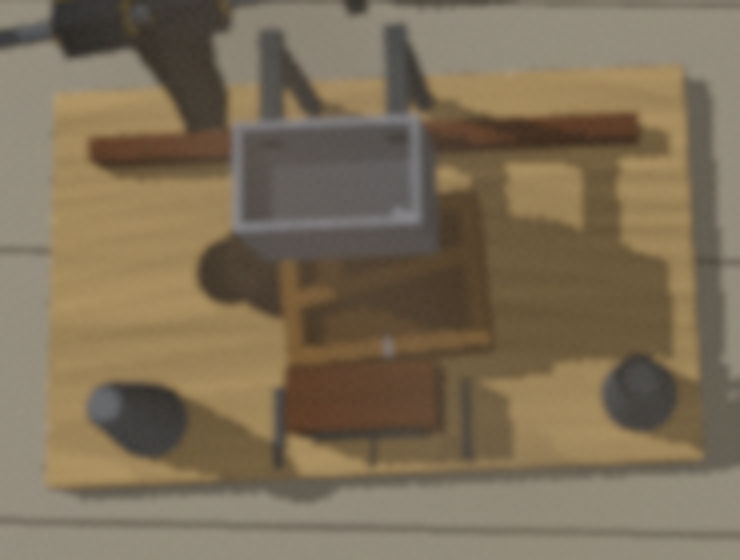

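```bash
python3 - <<'E'
from kin import *
q=np.array([-0.018,0.629,1.071,-0.131,1.935,1.341])
path=[(-168.5,.5765,.063,.32),(-211,.56,.0,.30),(-253,.53,-.04,.27),(-285,.49,-.03,.24),(-316,.44,.0,.22),(-316,.426,.013,.15),(-316,.426,.013,.1),(-316,.426,.013,.045)]
P=path[0]
for N in path:
  for s in np.linspace(0,1,6)[1:]:
    a,x,y,z=np.array(P)*(1-s)+np.array(N)*s
    g=ik(np.array([x,y,z]),tool(.507,np.radians(a)),[q]); q=g.x
  print(N,g.cost.round(6),q.round(2)); P=N
E
```

```text
(-168.5, 0.5765, 0.063, 0.32) 0.0 [-0.03  0.63  1.07 -0.12  1.94  1.33]
(-211, 0.56, 0.0, 0.3) 0.0 [-0.27  0.59  1.21  0.13  1.84  1.84]
(-253, 0.53, -0.04, 0.27) 0.0 [-0.49  0.49  1.48  0.35  1.55  2.28]
(-285, 0.49, -0.03, 0.24) 0.0 [-0.6   0.37  1.8   0.51  1.2   2.56]
(-316, 0.44, 0.0, 0.22) 0.0 [-0.62  0.24  2.13  0.71  0.82  2.81]
(-316, 0.426, 0.013, 0.15) 0.0 [-0.62  0.4   2.25  0.96  0.62  2.5 ]
(-316, 0.426, 0.013, 0.1) 0.0 [-0.62  0.55  2.29  1.23  0.53  2.17]
(-316, 0.426, 0.013, 0.045) 0.0 [-0.62  0.73  2.32  1.6   0.5   1.75]
```

Call:
arm_command([
  [[-0.1,-0.5,-0.1],-1.7],
  [[-0.2,-1.0,-0.3],-3.4],
  [[-0.4,-1.5,-0.5],-5.1],
  [[-0.5,-2.0,-0.6],-6.8],
  [[-0.7,-2.5,-0.8],-8.5],
])

```text
time: 26.2
position: [0.5595, 0.0014, 0.2996]
tool_rot: [0.011, 0.7, -0.619, -0.357]
ft_force: [-1.1, -1.0, -0.5]
grip_width: 0.0003
```

Call:
arm_command([
  [[-0.2,-0.3,-0.2],-1.7],
  [[-0.5,-0.6,-0.5],-3.4],
  [[-0.7,-0.9,-0.7],-5.1],
  [[-1.0,-1.2,-1.0],-6.8],
  [[-1.2,-1.6,-1.2],-8.5],
])

```text
time: 26.7
position: [0.5287, -0.0381, 0.2693]
tool_rot: [0.263, 0.648, -0.448, -0.557]
ft_force: [0.8, -0.7, 0.9]
grip_width: 0.0006
```

Call:
arm_command([
  [[-0.6,0.2,-0.6],-1.3],
  [[-1.2,0.4,-1.2],-2.6],
  [[-1.8,0.6,-1.8],-3.9],
  [[-2.4,0.8,-2.4],-5.1],
  [[-2.8,1.0,-2.8],-6.3],
])

```text
time: 27.2
position: [0.4578, -0.0122, 0.1992]
tool_rot: [-0.429, -0.552, 0.281, 0.658]
ft_force: [0.2, 0.5, -1.2]
grip_width: 0.0001
```

```bash
python3 st.py
```

```text
27.2 [-0.6    0.401  1.914  0.531  1.095  2.493] pos [ 0.4578 -0.0122  0.1992] fingerdir [ 0.104  0.475 -0.874] open [-0.967  0.255  0.023] F [ 0.15  0.48 -1.25] w 0.0001
openaz 165.2 perp az 75.2 tilt open 0.023 perp 0.486 total 0.508
bed TCP [-135.3  -39. ]
```

Call:
arm_command([
  [[-0.3,0.3,-0.8],-1.3],
  [[-0.6,0.6,-1.6],-2.6],
  [[-0.9,0.8,-2.4],-3.9],
  [[-1.2,1.0,-3.2],-5.1],
  [[-1.3,1.1,-4.0],-6.3],
])

```text
time: 27.7
position: [0.4264, 0.0151, 0.1003]
tool_rot: [-0.563, -0.416, 0.093, 0.708]
ft_force: [1.3, 0.7, 0.2]
grip_width: 0.0006
```

Call:
arm_command([
  [[0,0,-0.8],0],
  [[0,0,-1.6],0],
  [[0,0,-2.2],0],
  [[0,0,-2.2],0],
])

```text
time: 28.1
position: [0.4275, 0.0145, 0.0442]
tool_rot: [-0.562, -0.416, 0.094, 0.709]
ft_force: [-0.3, -0.4, -0.4]
grip_width: 0.0004
```

```bash
python3 st.py; python3 snap.py 10
```

```text
28.1 [-0.613  0.729  2.307  1.526  0.501  1.838] pos [0.4275 0.0145 0.0442] fingerdir [ 0.335  0.352 -0.874] open [-0.695  0.719  0.023] F [-0.27 -0.38 -0.43] w 0.0004
openaz 134.0 perp az 44.0 tilt open 0.023 perp 0.485 total 0.507
bed TCP [-163.8  -10.3]
```

View pics/top10_z.png

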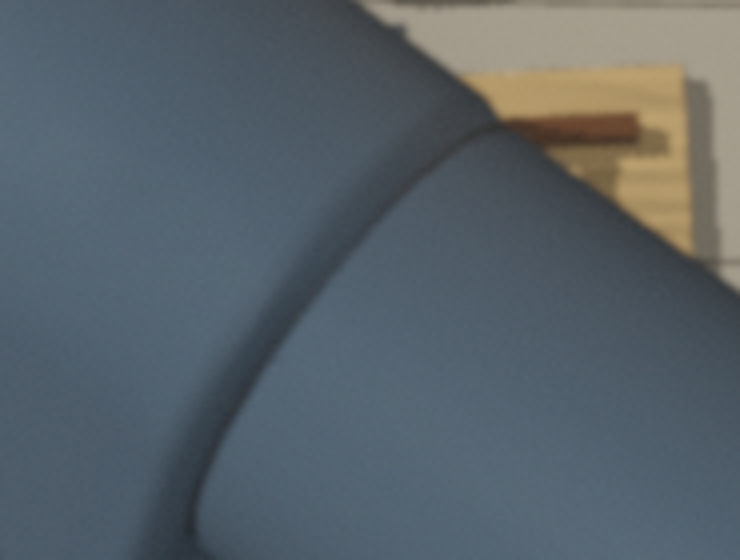

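View pics/scene10_z.png

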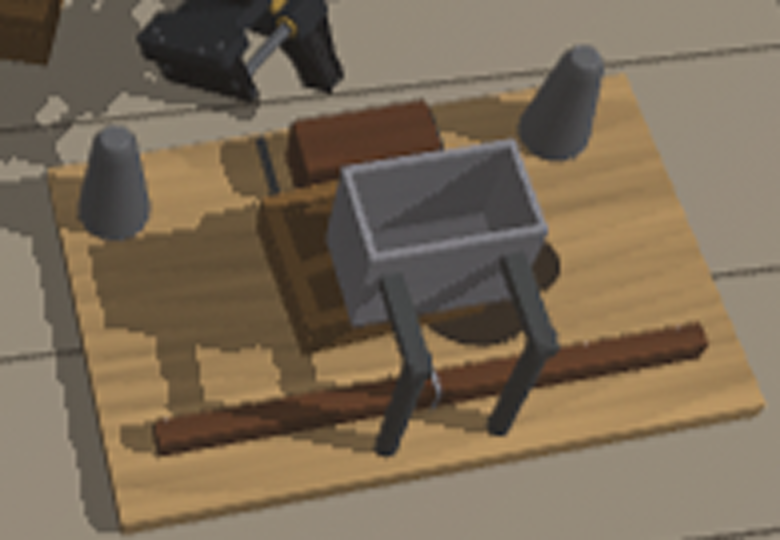

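Call:
arm_command([
  [[0.3,0.02,0],0],
  [[0.55,0.03,0],0],
  [[0.75,0.05,0],0],
  [[0.95,0.06,0],0],
  [[1.15,0.07,0],0],
])

```text
time: 28.7
position: [0.4554, 0.0156, 0.0457]
tool_rot: [-0.563, -0.416, 0.094, 0.708]
ft_force: [-7.3, -3.2, 4.1]
grip_width: 0.0005
```

```bash
python3 st.py
```

```text
28.7 [-0.561  0.712  2.237  1.42   0.499  2.016] pos [0.4554 0.0156 0.0457] fingerdir [ 0.335  0.349 -0.875] open [-0.695  0.719  0.02 ] F [-7.28 -3.17  4.06] w 0.0005
openaz 134.0 perp az 44.0 tilt open 0.02 perp 0.483 total 0.504
bed TCP [-135.9  -11.1]
```

Call:
arm_command([
  [[0.2,0.01,0],0],
  [[0.4,0.03,0],0],
  [[0.55,0.04,0],0],
  [[0.6,0.04,0],0],
])

```text
time: 29.1
position: [0.4697, 0.0166, 0.0455]
tool_rot: [-0.563, -0.416, 0.094, 0.708]
ft_force: [-5.6, -2.8, 3.6]
grip_width: 0.0004
```

```bash
python3 st.py; python3 snap.py 11
```

```text
29.1 [-0.537  0.709  2.201  1.37   0.501  2.1  ] pos [0.4697 0.0166 0.0455] fingerdir [ 0.334  0.349 -0.876] open [-0.695  0.719  0.021] F [-5.64 -2.83  3.55] w 0.0004
openaz 134.0 perp az 44.0 tilt open 0.021 perp 0.482 total 0.504
bed TCP [-121.5  -10.9]
```

View pics/scene11_z.png

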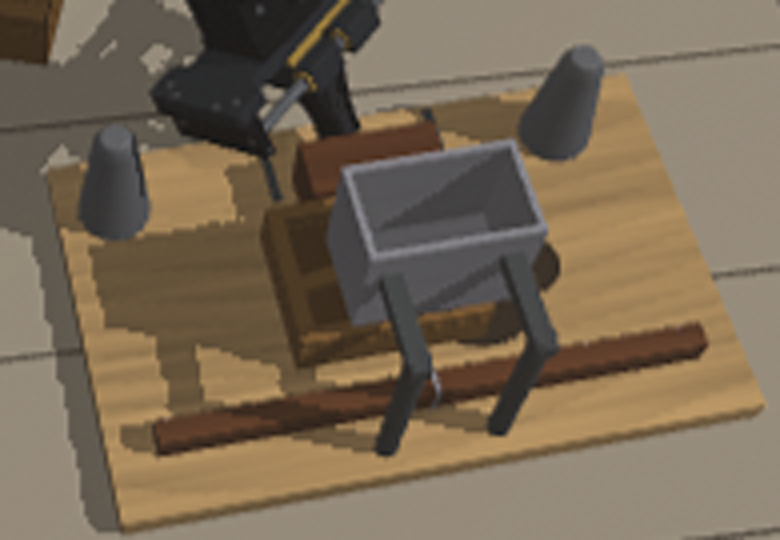

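```bash
python3 - <<'E'
from ov import *
overlay('scene','pics/scene11.png','pics/s11_o.png',PB,[-.020,-.013,0],30,(.5,1.2))
E
```

```text
(no output)
```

View pics/s11_o.png

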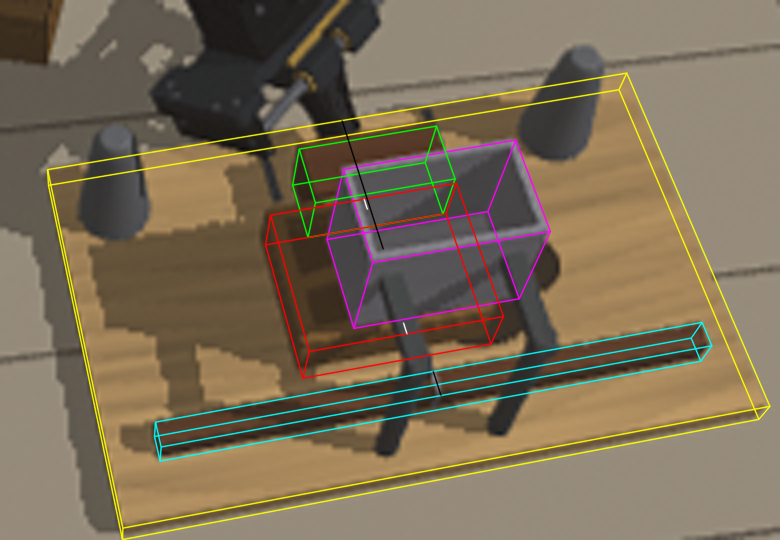

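Call:
arm_command([
  [[0.2,0.01,0],0],
  [[0.4,0.03,0],0],
  [[0.52,0.03,0],0],
  [[0.52,0.03,0],0],
])

```text
time: 29.6
position: [0.4828, 0.0175, 0.0454]
tool_rot: [-0.563, -0.416, 0.094, 0.708]
ft_force: [-4.3, -1.9, 3.0]
grip_width: 0.0004
```

```bash
python3 st.py; python3 snap.py 12; python3 - <<'E'
from ov import *
overlay('scene','pics/scene12.png','pics/s12_o.png',PB,[-.015,-.014,0],35,(.5,1.2))
E
```

```text
29.6 [-0.518  0.708  2.168  1.329  0.504  2.169] pos [0.4828 0.0175 0.0454] fingerdir [ 0.334  0.349 -0.875] open [-0.695  0.719  0.021] F [-4.28 -1.87  2.96] w 0.0004
openaz 134.0 perp az 44.0 tilt open 0.021 perp 0.483 total 0.504
bed TCP [-108.4  -10.9]
```

View pics/s12_o.png

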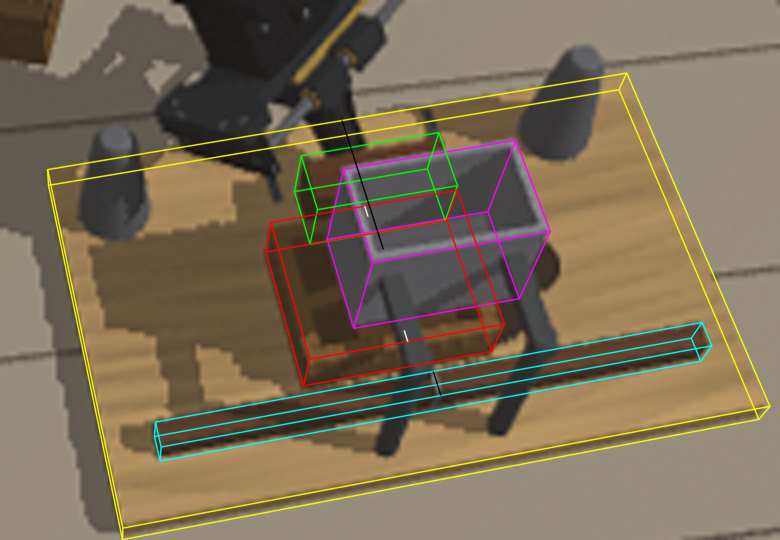

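Call:
arm_command([
  [[-0.6,0,0],0],
  [[-1.4,-0.1,0.8],0],
  [[-1.4,-0.2,2.6],1.0],
  [[-1.4,-0.4,4.4],2.5],
  [[-1.2,-0.8,6.2],4.0],
])

```text
time: 30.2
position: [0.4516, 0.0035, 0.1774]
tool_rot: [-0.489, -0.497, 0.201, 0.687]
ft_force: [2.4, 1.9, -1.1]
grip_width: 0.0006
```

Call:
arm_command([
  [[0.8,-0.8,0.8],1.2],
  [[2.2,-1.6,1.6],2.5],
  [[3.6,-2.4,1.6],3.8],
  [[4.8,-2.9,1.2],5.0],
  [[5.9,-2.9,-0.2],6.1],
])

```text
time: 30.7
position: [0.607, -0.0738, 0.1752]
tool_rot: [0.347, 0.613, -0.372, -0.605]
ft_force: [0.4, -0.7, 0.8]
grip_width: 0.0006
```

```bash
python3 st.py; python3 snap.py 13
```

```text
30.7 [-0.516  0.663  1.432  0.43   1.356  2.431] pos [ 0.607  -0.0738  0.1752] fingerdir [-0.025  0.483 -0.875] open [-0.999 -0.037  0.009] F [ 0.37 -0.71  0.82] w 0.0006
openaz -177.9 perp az 92.1 tilt open 0.009 perp 0.484 total 0.505
bed TCP [   9.7 -109.9]
```

View pics/top13_z.png

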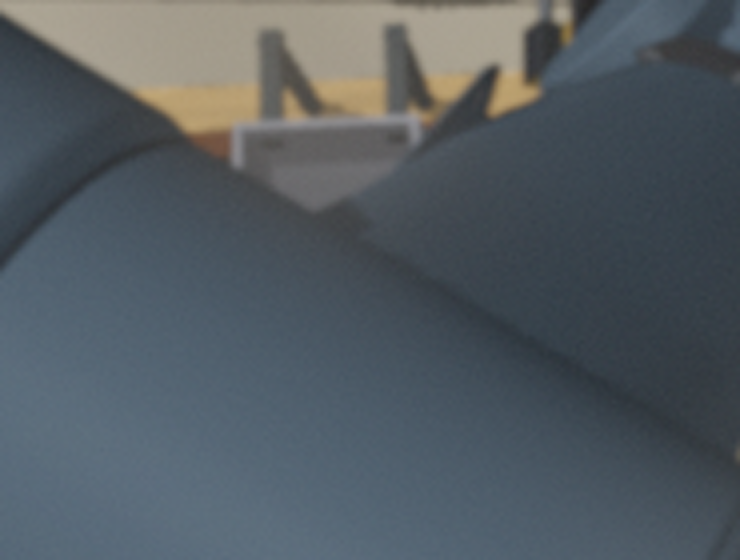

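View pics/scene13_z.png

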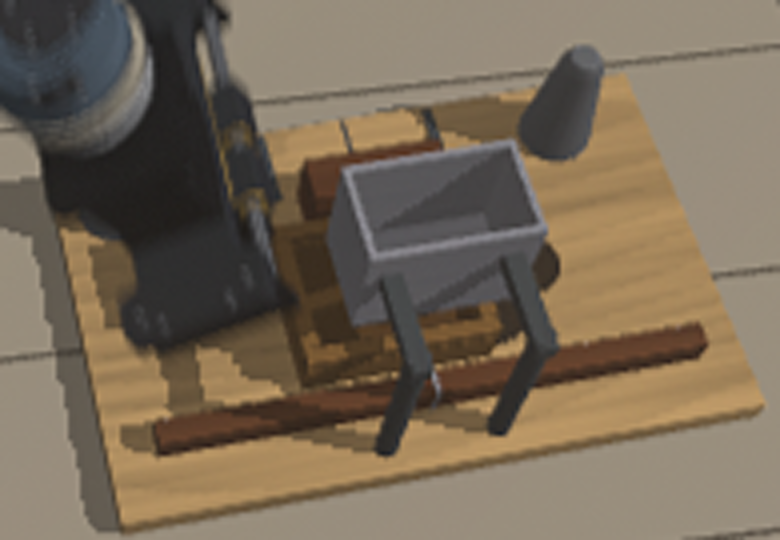

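```bash
python3 - <<'E'
import cv2
t=cv2.imread("pics/top9.png")
f=10;u0,v0,w,h=185,185,75,55
o2=cv2.resize(t[v0:v0+h,u0:u0+w],None,fx=f,fy=f,interpolation=cv2.INTER_CUBIC)
cv2.imwrite('pics/z9t.png',cv2.convertScaleAbs(o2,alpha=1.8))
E
```

```text
(no output)
```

View pics/z9t.png

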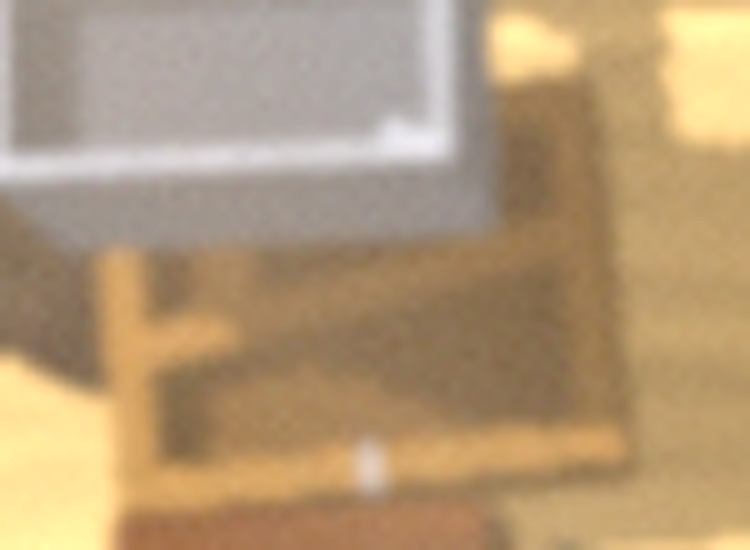

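```bash
python3 - <<'E'
from mf import *
g=lambda X,Y:(185+(X+.5)/10-.5,185+(Y+.5)/10-.5)
obs=[('top',M(-47.5,0),g(371,493)),('top',M(-43.5,0),g(370,468)),('top',M(-47.5,-60),g(630,460)),('top',M(47.5,-60),g(590,83)),('top',M(-47.5,60),g(122,506))]
for s in (obs,obs[:4],obs[:3]):
    m,r=mfit(s); print(m.round(4),r.round(1))
# stripe vs. board line, same image: line pts
for Y in (455,480): pass
E
```

```text
[-0.0353 -0.0142  0.0502] [ 0.1 -0.5  0.1  0.3 -0.4  0.4  0.5 -0.9 -0.3  0.6]
[-0.036  -0.0137  0.0599] [ 0.2 -0.3  0.1  0.6 -0.4  0.4  0.1 -0.8]
[-0.0357 -0.0135  0.0678] [ 0.2 -0.4  0.2  0.4 -0.4  0. ]
```

Call:
arm_command([
  [[-0.1,0,-1.6],0.2],
  [[-0.1,0,-3.2],0.4],
  [[-0.1,0,-4.6],0.4],
  [[-0.1,0,-5.4],0.4],
  [[-0.1,0,-5.5],0.4],
])

```text
time: 31.3
position: [0.5973, -0.069, 0.0331]
tool_rot: [0.331, 0.615, -0.382, -0.605]
ft_force: [-0.9, -0.6, 0.3]
grip_width: 0.0002
```

Call:
arm_command([
  [[-0.02,0.3,0],0],
  [[-0.04,0.6,0],0],
  [[-0.05,0.75,0],0],
])

```text
time: 31.6
position: [0.5991, -0.0506, 0.0365]
tool_rot: [0.333, 0.617, -0.382, -0.602]
ft_force: [-0.5, -0.4, 0.5]
grip_width: 0.0005
```

```bash
python3 st.py
```

```text
31.6 [-0.487  0.851  1.513  0.469  1.125  2.309] pos [ 0.5991 -0.0506  0.0365] fingerdir [-0.048  0.487 -0.872] open [-0.997 -0.071  0.016] F [-0.52 -0.38  0.49] w 0.0005
openaz -175.9 perp az 94.1 tilt open 0.016 perp 0.489 total 0.511
bed TCP [  3.3 -86.3]
```

Call:
arm_command([
  [[0,0.08,0],0],
  [[-0.01,0.16,0],0],
  [[-0.01,0.16,0],0],
])

```text
time: 31.9
position: [0.5993, -0.0488, 0.0356]
tool_rot: [0.334, 0.617, -0.382, -0.601]
ft_force: [-0.6, -3.6, 3.6]
grip_width: 0.0002
```

Call:
arm_command([
  [[0,0.08,0],0],
  [[-0.01,0.08,0],0],
])

```text
time: 32.1
position: [0.5998, -0.0478, 0.0354]
tool_rot: [0.335, 0.617, -0.382, -0.601]
ft_force: [0.7, -5.6, 4.4]
grip_width: 0.0005
```

```bash
python3 st.py
```

```text
32.1 [-0.482  0.851  1.516  0.471  1.116  2.312] pos [ 0.5998 -0.0478  0.0354] fingerdir [-0.046  0.484 -0.874] open [-0.998 -0.069  0.014] F [ 0.72 -5.62  4.41] w 0.0005
openaz -176.0 perp az 94.0 tilt open 0.014 perp 0.486 total 0.507
bed TCP [  4.2 -83.5]
```

Call:
arm_command([
  [[-0.01,0.15,0],0],
  [[-0.02,0.3,0],0],
  [[-0.03,0.42,0],0],
  [[-0.03,0.48,0],0],
  [[-0.03,0.48,0],0],
])

```text
time: 32.6
position: [0.6002, -0.0361, 0.0355]
tool_rot: [0.336, 0.617, -0.382, -0.6]
ft_force: [1.2, -6.2, 3.1]
grip_width: 0.0009
```

```bash
python3 st.py
```

```text
32.6 [-0.465  0.847  1.526  0.48   1.102  2.319] pos [ 0.6002 -0.0361  0.0355] fingerdir [-0.043  0.483 -0.874] open [-0.998 -0.068  0.012] F [ 1.23 -6.24  3.12] w 0.0009
openaz -176.1 perp az 93.9 tilt open 0.012 perp 0.485 total 0.507
bed TCP [  5.3 -71.9]
```

Call:
arm_command([
  [[0,0.05,0],0],
  [[0,0.07,0],0],
])

```text
time: 32.8
position: [0.6003, -0.0348, 0.0355]
tool_rot: [0.336, 0.617, -0.382, -0.6]
ft_force: [2.1, -7.4, 4.0]
grip_width: 0.0001
```

```bash
python3 st.py
```

```text
32.8 [-0.463  0.847  1.528  0.481  1.101  2.32 ] pos [ 0.6003 -0.0348  0.0355] fingerdir [-0.043  0.483 -0.875] open [-0.998 -0.068  0.012] F [ 2.07 -7.44  4.01] w 0.0001
openaz -176.1 perp az 93.9 tilt open 0.012 perp 0.485 total 0.506
bed TCP [  5.5 -70.6]
```

Call:
arm_command([
  [[0,-0.5,0],0],
  [[0,-1.4,0.3],0],
  [[0,-1.8,2.0],0.5],
  [[0,-2.0,3.8],2.0],
  [[0,-1.8,5.6],3.6],
])

```text
time: 33.3
position: [0.5965, -0.0789, 0.1756]
tool_rot: [0.231, 0.661, -0.472, -0.536]
ft_force: [0.8, 0.7, 0.4]
grip_width: 0.0004
```

Call:
arm_command([
  [[-0.2,0.6,1.8],1.7],
  [[-0.4,1.4,3.6],3.4],
  [[-0.6,2.4,5.4],5.1],
  [[-0.8,3.4,5.8],6.8],
  [[-0.8,4.4,5.8],8.5],
])

```text
time: 33.8
position: [0.5778, 0.0337, 0.3226]
tool_rot: [-0.024, 0.701, -0.634, -0.325]
ft_force: [0.1, -0.4, -0.7]
grip_width: 0.0006
```

Call:
arm_command([
  [[0,0.8,0],1.7],
  [[0,1.6,0],3.4],
  [[0,2.4,0],5.1],
  [[0,2.8,0],6.0],
])

```text
time: 34.2
position: [0.5766, 0.1057, 0.319]
tool_rot: [0.207, -0.67, 0.696, 0.152]
ft_force: [-0.1, 0.3, 0.6]
grip_width: 0.0003
```

```bash
python3 st.py; python3 snap.py 14; python3 - <<'E'
import cv2
t=cv2.imread("pics/top14.png")
f=10;u0,v0,w,h=175,180,75,60
o2=cv2.resize(t[v0:v0+h,u0:u0+w],None,fx=f,fy=f,interpolation=cv2.INTER_CUBIC)
cv2.imwrite('pics/z14t.png',cv2.convertScaleAbs(o2,alpha=1.8))
E
```

```text
34.2 [ 0.016  0.643  1.047 -0.052  1.964  1.498] pos [0.5766 0.1057 0.319 ] fingerdir [-0.489 -0.056 -0.871] open [ 0.086 -0.996  0.016] F [-0.05  0.29  0.61] w 0.0003
openaz -85.1 perp az -175.1 tilt open 0.016 perp 0.492 total 0.515
bed TCP [-9.1 71.2]
```

View pics/z14t.png

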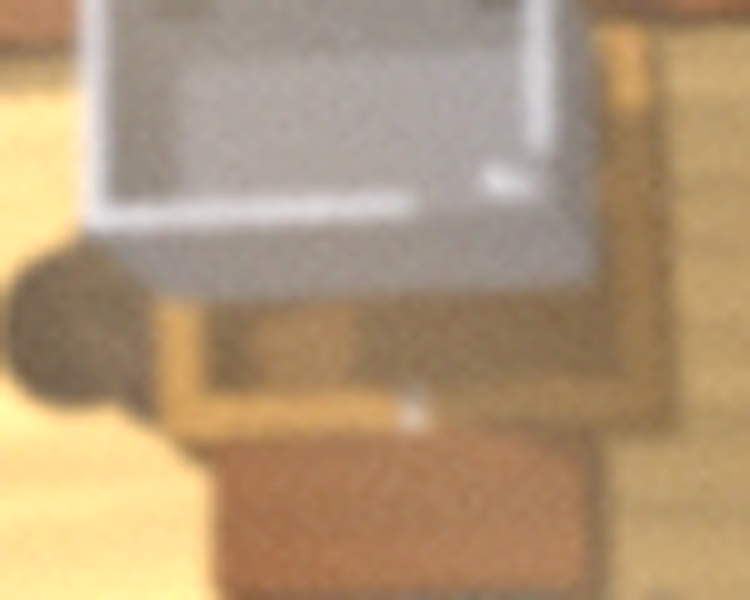

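View pics/scene14_z.png

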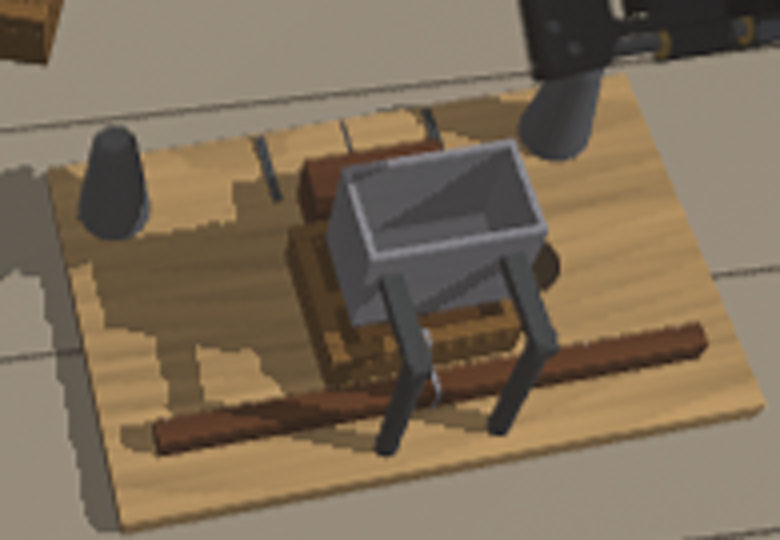

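```bash
python3 - <<'E'
from mf import *
g=lambda X,Y:(175+(X+.5)/10-.5,180+(Y+.5)/10-.5)
obs=[('top',M(-43.5,0),g(412,409)),('top',M(-47.5,-60),g(671,430)),('top',M(47.5,-60),g(655,25)),('top',M(-47.5,60),g(163,438))]
for s in (obs,obs[:3],obs[:2]):
    m,r=mfit(s); print(m.round(4),r.round(1))
B=lambda x,y,z=20:np.array([x,y,z])/1000
# scene: far stripe vs fence steel line
print('far stripe',bed(ray('scene',np.array(sz(428,338))-[.8,1],.058)),'fence line top',bed(ray('scene',np.array(sz(434,375))-[.8,1],.042)), 'near board line', bed(ray('scene',np.array(sz(347,135))-[.7,1.8],.02)))
print('top line', [bed(ray('top',t4(X,Y),.02)).round(1) for X,Y in ((374,455),(374,440))])
overlay('top','pics/top14.png','pics/t14_o.png',PB,[-.0145,0,0],34); overlay('scene','pics/scene14.png','pics/s14_o.png',PB,[-.0145,0,0],34,(.7,1.1))
E
```

```text
[-0.0085 -0.0033 -0.0027] [ 0.2  0.3 -0.4 -1.3  0.3  0.5 -0.1  0.1]
[-0.0086 -0.0032 -0.0012] [ 0.2  0.3 -0.4 -1.2  0.2  0.6]
[-0.008  -0.0062 -0.0603] [ 0.4  0.  -0.4 -0. ]
far stripe [33.25034363 -2.16466191] fence line top [50.58007314 -0.87797714] near board line [-139.78339673    0.36122408]
top line [array([-137.9,   -1. ]), array([-128.8,   -1.2])]
```

View pics/t14_o.png

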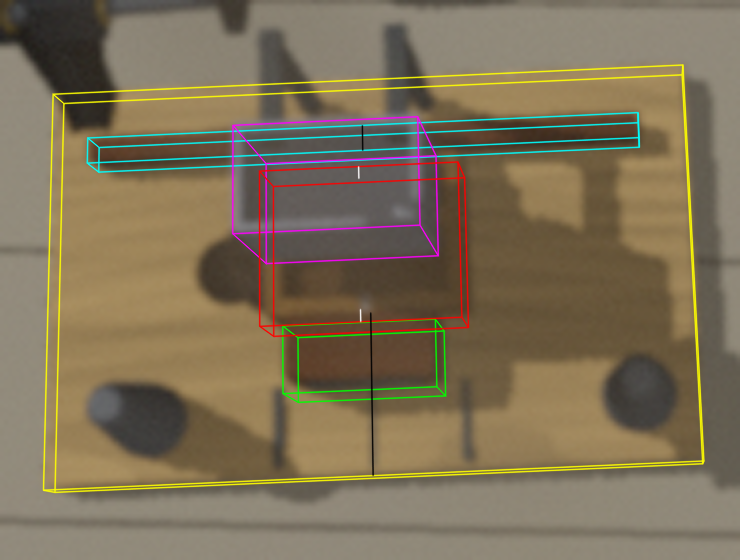

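View pics/s14_o.png

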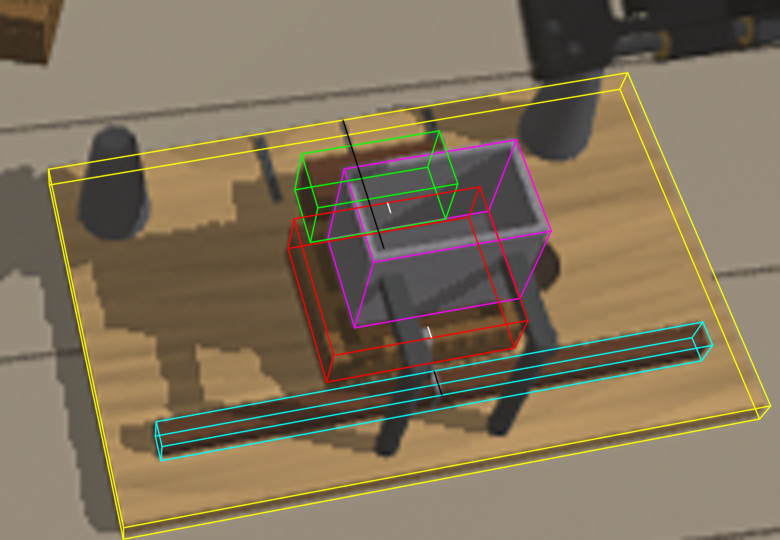

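```bash
python3 - <<'E'
import cv2
for n,(u0,v0) in (('top',(185,215)),('scene',(325,190))):
  for k in (6,14):
    t=cv2.imread(f"pics/{n}{k}.png");f=12;w,h=60,42
    if n=='top' and k==6: vv=v0+10
    else: vv=v0
    if n=='scene' and k==6: vv=v0-5
    o2=cv2.resize(t[vv:vv+h,u0:u0+w],None,fx=f,fy=f,interpolation=cv2.INTER_CUBIC)
    cv2.imwrite(f'pics/j{k}{n}.png',cv2.convertScaleAbs(o2,alpha=1.8))
E
```

```text
(no output)
```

View pics/j14top.png

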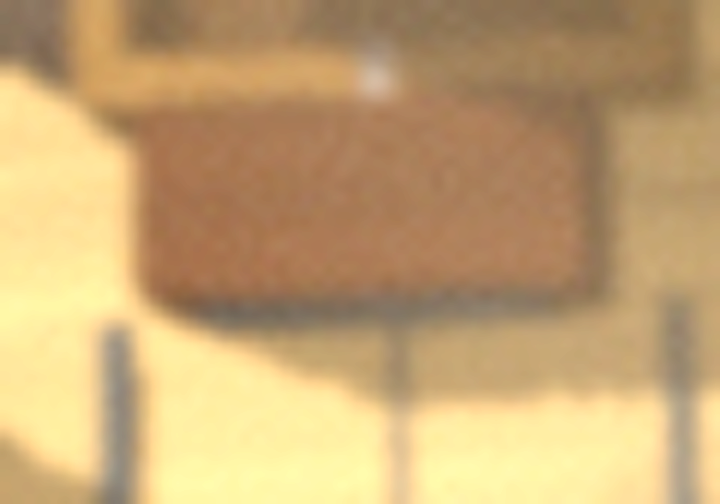

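View pics/j6top.png

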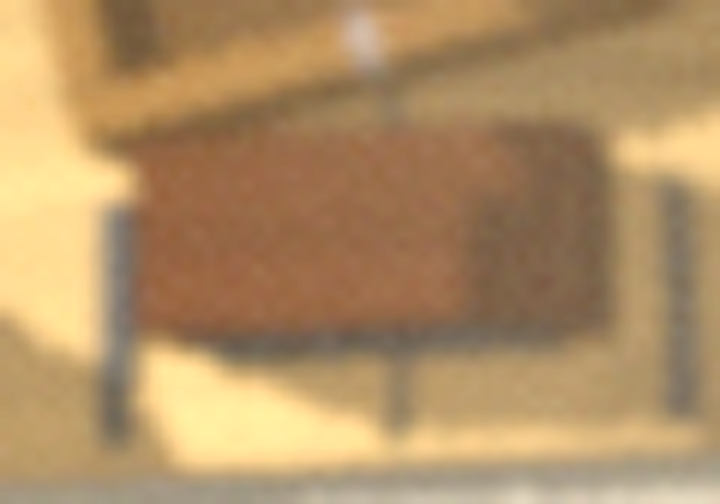

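View pics/j14scene.png

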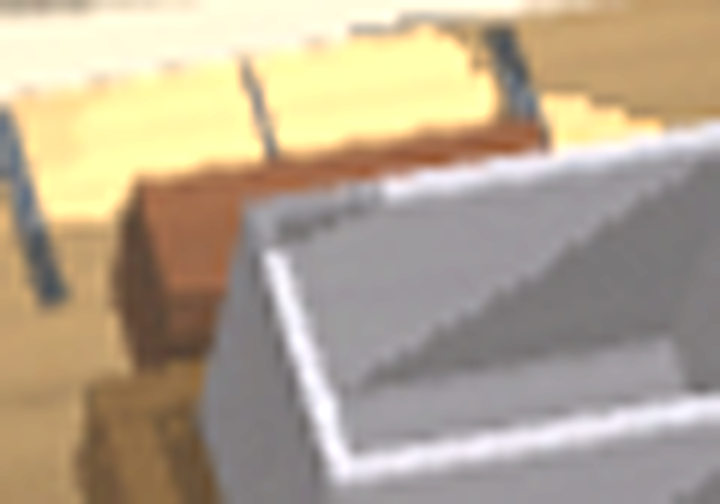

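View pics/j6scene.png

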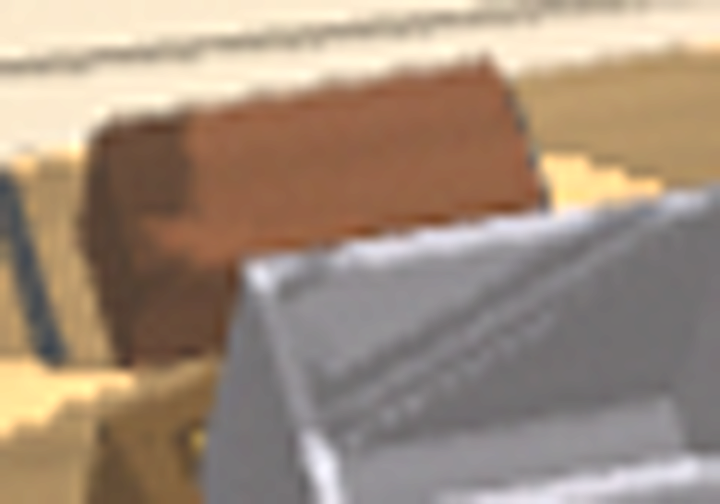

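```bash
python3 - <<'E'
from mf import *
P=lambda u0,v0,X,Y:(u0+(X+.5)/12-.5,v0+(Y+.5)/12-.5)
for k,v,ys in ((6,225,(335,130)),(14,215,(300,95))):
    n=bed(ray('top',P(185,v,370,ys[0]),.064));f=bed(ray('top',P(185,v,370,ys[1]),.064))
    print(k,'near top edge',n.round(1),'far',f.round(1),'travel',(n[0]+137.5).round(1),(f[0]+97.5).round(1))
for k,v,pt in ((6,185,(100,128)),(14,190,(142,184))):
    for off in ((.7,1.8),(.7,1.4)):
        a=bed(ray('scene',np.array(P(325,v,*pt))-off,.064)); print(k,a.round(1),'travel',a[0]+137.5)
E
```

```text
6 near top edge [-127.9   -1.8] far [-87.9  -2.3] travel 9.6 9.6
14 near top edge [-97.7  -2.2] far [-57.2  -2.7] travel 39.8 40.3
6 [-129.3  -43.7] travel 8.18390981651632
6 [-128.1  -44. ] travel 9.365108218455703
14 [-99.5 -42.3] travel 38.04929522183458
14 [-98.3 -42.6] travel 39.19731749680534
```

```bash
python3 - <<'E'
import cv2
def crop(n,k,u0,v0,w,h,f,o):
    t=cv2.imread(f"pics/{n}{k}.png");o2=cv2.resize(t[v0:v0+h,u0:u0+w],None,fx=f,fy=f,interpolation=cv2.INTER_CUBIC);cv2.imwrite(o,cv2.convertScaleAbs(o2,alpha=1.6))
crop('top',9,130,155,90,65,8,'pics/c1.png'); crop('top',9,215,155,90,65,8,'pics/c2.png')
crop('scene',14,265,200,90,70,8,'pics/c3.png'); crop('scene',14,365,195,90,75,8,'pics/c4.png')
E
```

```text
(no output)
```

View pics/c1.png

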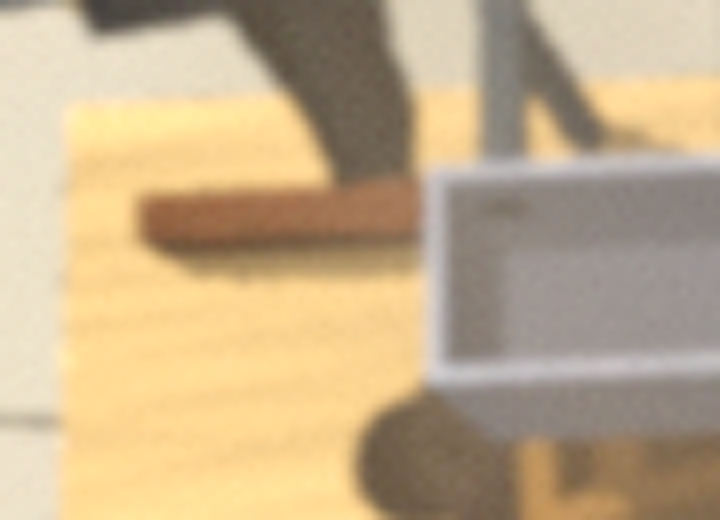

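View pics/c2.png

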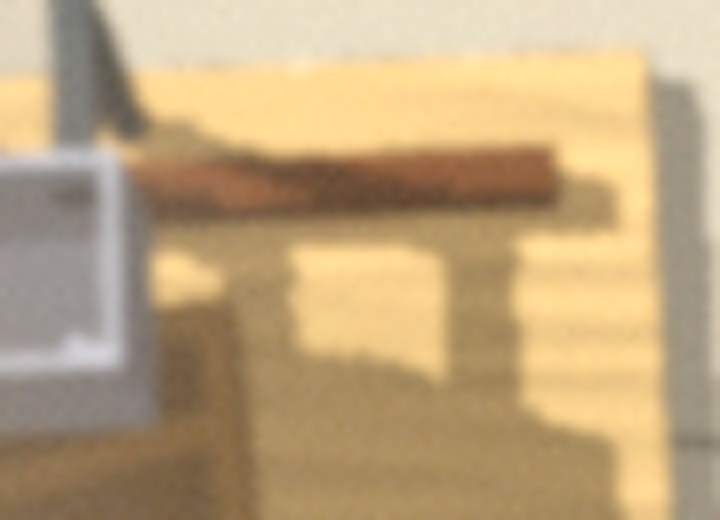

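View pics/c3.png

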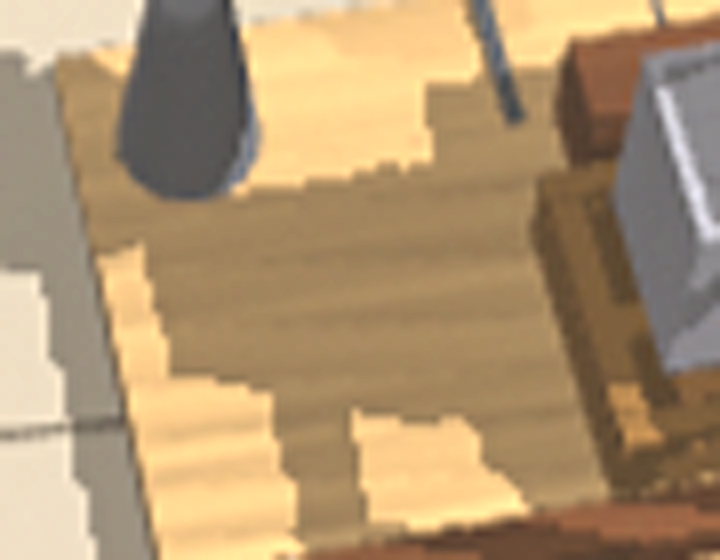

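View pics/c4.png

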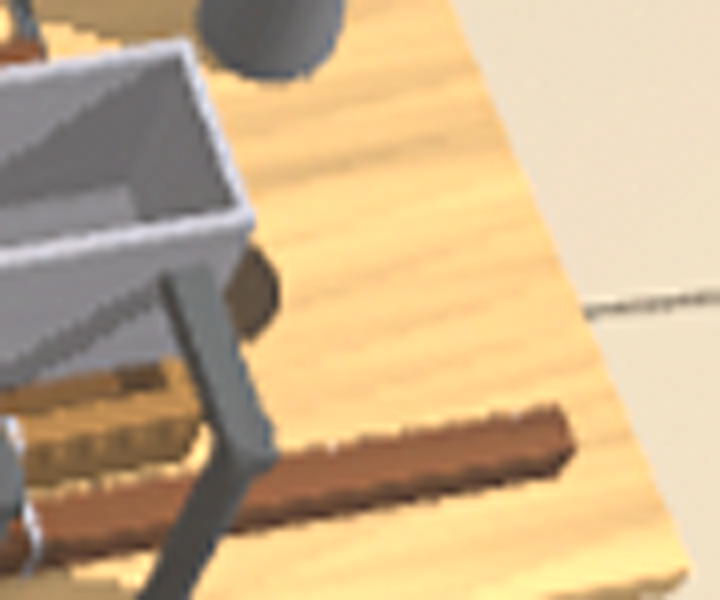

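```bash
cat > cal.py <<'E'
from mf import *
from scipy.spatial.transform import Rotation as Ro
B=lambda x,y,z=20:np.array([x,y,z])/1000
c8=lambda u0,v0,X,Y:(u0+(X+.5)/8-.5,v0+(Y+.5)/8-.5)
T=[(B(100,200),c8(130,155,68,103)),(B(63.5,170,42),c8(130,155,138,198)),(B(30,50,165),c8(130,155,425,172)),(B(-30,50,165),c8(130,155,430,382)),(B(-30,50,85),c8(130,155,495,438)),
(B(100,-200),c8(215,155,648,52)),(B(63.5,-170,42),c8(215,155,553,147)),(B(30,-50,165),c8(215,155,125,150)),(B(-30,-50,165),c8(215,155,125,370)),(B(-30,-50,85),c8(215,155,155,428)),
(B(-150,-200),tz(737,483)),(B(-150,200),t4(47,485))]
S=[(B(-150,-200),c8(265,200,60,58)),(B(30,-50,85),c8(265,200,668,372)),(B(-30,50,165),c8(365,195,185,40)),(B(30,50,165),c8(365,195,250,215)),(B(47.5,170,42),c8(365,195,555,405)),(B(63.5,170,42),c8(365,195,575,440)),
(B(100,200),c8(365,195,690,572)),(B(47.5,0,42),c8(365,195,20,500)),(B(-150,200),sz(627,75)),(B(100,-200),sz(122,525)),(B(-30,-50,165),sz(343,168)),(B(30,-50,165),sz(374,260))]
NEW={}
for n,L in (('top',T),('scene',S)):
    K,R,t=CAL[n]; X=np.array([tf(PB,x)[0] for x,_ in L]); U=np.array([u for _,u in L]); c0=X.mean(0)
    def cam(p): dR=Ro.from_rotvec(p[:3]).as_matrix(); return dR@R, t+p[3:6]
    def res(p):
        Rn,tn=cam(p); c=(X-c0)@Rn.T+ (R@c0+tn); q=c@K.T
        return np.r_[((q[:,:2]/q[:,2:])-U).ravel()/.5, p[:3]/.004, p[3:]/.003]
    f=least_squares(res,np.zeros(6),loss='soft_l1'); Rn,tn=cam(f.x); NEW[n]=(K,Rn,R@c0+tn-Rn@c0)
    if __name__=='__main__': print(n,f.x.round(4)); print((f.fun[:2*len(L)]*.5).reshape(-1,2).round(2).tolist())
CAL.update(NEW)
E
python3 cal.py; python3 - <<'E'
from cal import *
P=lambda u0,v0,X,Y:(u0+(X+.5)/12-.5,v0+(Y+.5)/12-.5)
for k,v,ys in ((6,225,(335,130)),(14,215,(300,95))):
    n=bed(ray('top',P(185,v,370,ys[0]),.064));f=bed(ray('top',P(185,v,370,ys[1]),.064))
    print(k,'travel',(n[0]+137.5).round(1),(f[0]+97.5).round(1))
for k,v,pt in ((6,185,(100,128)),(14,190,(142,184))):
    a=bed(ray('scene',np.array(P(325,v,*pt)),.064)); print(k,a.round(1),'travel',a[0]+137.5)
g=lambda X,Y:(175+(X+.5)/10-.5,180+(Y+.5)/10-.5)
obs=[('top',M(-43.5,0),g(412,409)),('top',M(-47.5,-60),g(671,430)),('top',M(47.5,-60),g(655,25)),('top',M(-47.5,60),g(163,438)),
('scene',M(43.5,0),sz(428,338)),('scene',M(47.5,-60,20),sz(327,385)),('scene',M(-47.5,-60,58),c8(265,200,540,178))]
for s in (obs,obs[:4],obs[4:]):
    m,r=mfit(s); print(m.round(4),r.round(1))
print('line top',[bed(ray('top',P(185,215,400,Y),.02)).round(1) for Y in (360,480)],'scene',bed(ray('scene',P(325,190,262,120),.02)))
E
```

```text
top [ 0.0004 -0.0014  0.0028  0.0003 -0.0007  0.0032]
[[0.24, 0.21], [0.11, -0.72], [0.61, -0.5], [-0.13, 0.25], [-0.02, 0.72], [-0.25, -0.23], [0.43, -0.27], [-0.83, 0.26], [-0.34, -0.24], [0.36, 0.14], [0.21, -0.1], [-0.69, 0.5]]
scene [-0.0034  0.0005  0.0023  0.0015  0.0025  0.0064]
[[-0.43, -0.18], [-0.4, 0.08], [0.25, -0.08], [0.69, 0.71], [0.27, -0.29], [0.19, 1.14], [0.21, -0.25], [0.3, -0.14], [-0.78, -0.4], [0.04, -0.19], [-0.23, 0.01], [-0.73, 0.15]]
6 travel 8.5 8.7
14 travel 38.9 39.5
6 [-127.1  -43.4] travel 10.383779691329991
14 [-97.1 -41.9] travel 40.381409832705955
[-0.0093 -0.0019  0.012 ] [ 0.1  0.3 -0.5 -1.5 -0.3  0.4 -0.1  0.4 -0.3  0.1 -0.6  1.   0.2 -0.6]
[-0.0092 -0.0027 -0.0001] [ 0.2  0.2 -0.5 -1.3  0.2  0.6 -0.   0.1]
[-0.0102 -0.0015  0.0286] [ 0.1 -0.3 -0.1  1.   0.1 -0.5]
line top [array([-105.2,   -0.5]), array([-129.6,   -0.2])] scene [-1.33961395e+02 -8.03322444e-02]
```

```bash
python3 - <<'E'
from kin import *
q=np.array([0.016,0.643,1.047,-0.052,1.964,1.498])
path=[(-175,.5766,.1057,.319),(-217.5,.556,.043,.30),(-260,.53,-.02,.27),(-292,.50,.0,.22),(-316,.506,.02,.15),(-316,.506,.025,.1),(-316,.506,.025,.064),(-316,.49,.025,.064)]
P=path[0]
for N in path:
  for s in np.linspace(0,1,6)[1:]:
    a,x,y,z=np.array(P)*(1-s)+np.array(N)*s
    g=ik(np.array([x,y,z]),tool(.507,np.radians(a)),[q]); q=g.x
  print(N,g.cost.round(6),q.round(2)); P=N
E
```

```text
(-175, 0.5766, 0.1057, 0.319) 0.0 [ 0.01  0.64  1.05 -0.04  1.96  1.49]
(-217.5, 0.556, 0.043, 0.3) 0.0 [-0.24  0.56  1.25  0.2   1.79  1.99]
(-260, 0.53, -0.02, 0.27) 0.0 [-0.48  0.46  1.54  0.4   1.48  2.38]
(-292, 0.5, 0.0, 0.22) 0.0 [-0.54  0.38  1.87  0.58  1.06  2.65]
(-316, 0.506, 0.02, 0.15) 0.0 [-0.48  0.46  2.07  0.88  0.64  2.74]
(-316, 0.506, 0.025, 0.1) 0.0 [-0.47  0.57  2.11  1.07  0.55  2.51]
(-316, 0.506, 0.025, 0.064) 0.0 [-0.47  0.66  2.12  1.24  0.51  2.32]
(-316, 0.49, 0.025, 0.064) 0.0 [-0.49  0.66  2.16  1.29  0.5   2.24]
```

Call:
arm_command([
  [[-0.2,-0.5,-0.1],-1.7],
  [[-0.3,-1.0,-0.3],-3.4],
  [[-0.5,-1.5,-0.5],-5.1],
  [[-0.7,-2.0,-0.6],-6.8],
  [[-0.8,-2.5,-0.8],-8.5],
])

```text
time: 34.8
position: [0.5571, 0.0386, 0.2994]
tool_rot: [0.056, 0.698, -0.592, -0.399]
ft_force: [0.6, 1.0, -0.4]
grip_width: 0.0003
```

Call:
arm_command([
  [[-0.2,-0.5,-0.2],-1.7],
  [[-0.4,-1.0,-0.5],-3.4],
  [[-0.6,-1.5,-0.7],-5.1],
  [[-0.8,-2.0,-0.9],-6.8],
  [[-1.0,-2.5,-1.2],-8.5],
])

```text
time: 35.3
position: [0.532, -0.0241, 0.2695]
tool_rot: [0.306, 0.63, -0.407, -0.586]
ft_force: [-0.6, -0.1, -0.1]
grip_width: 0.0006
```

Call:
arm_command([
  [[-0.4,0.2,-0.5],-1.6],
  [[-0.8,0.4,-1.0],-3.2],
  [[-1.2,0.8,-2.0],-4.9],
  [[-1.1,1.2,-3.0],-6.6],
  [[-1.0,1.6,-4.4],-8.2],
])

```text
time: 35.8
position: [0.5077, 0.0162, 0.16]
tool_rot: [-0.508, -0.484, 0.176, 0.691]
ft_force: [0.6, 0.6, -0.2]
grip_width: 0.0005
```

```bash
python3 st.py
```

```text
35.8 [-0.507  0.469  1.969  0.723  0.832  2.668] pos [0.5077 0.0162 0.16  ] fingerdir [ 0.249  0.422 -0.872] open [-0.847  0.532  0.016] F [ 0.65  0.58 -0.17] w 0.0005
openaz 147.8 perp az 57.8 tilt open 0.016 perp 0.489 total 0.512
bed TCP [-83.6 -13.8]
```

Call:
arm_command([
  [[0,0.1,-0.8],-1.4],
  [[0,0.2,-1.8],-2.8],
  [[0,0.2,-2.6],-2.8],
  [[0,0.2,-3.2],-2.8],
  [[0,0.2,-3.4],-2.8],
])

```text
time: 36.3
position: [0.5068, 0.0223, 0.0734]
tool_rot: [-0.56, -0.419, 0.093, 0.708]
ft_force: [-0.1, -0.4, -0.4]
grip_width: 0.0001
```

Call:
arm_command([
  [[0,0,-0.15],0],
  [[0,0,-0.3],0],
  [[0,0,-0.4],0],
])

```text
time: 36.6
position: [0.5106, 0.0227, 0.0691]
tool_rot: [-0.56, -0.423, 0.09, 0.706]
ft_force: [-9.2, -9.1, 49.3]
grip_width: 0.0008
```

```bash
python3 st.py
```

```text
36.6 [-0.482  0.656  2.105  1.193  0.539  2.364] pos [0.5106 0.0227 0.0691] fingerdir [ 0.348  0.356 -0.867] open [-0.698  0.716  0.014] F [-9.15 -9.13 49.31] w 0.0008
openaz 134.3 perp az 44.3 tilt open 0.014 perp 0.498 total 0.521
bed TCP [-80.4  -7.5]
```

Call:
arm_command([
  [[-0.15,-0.01,0.2],0],
  [[-0.3,-0.02,0.22],0],
])

```text
time: 36.8
position: [0.5009, 0.0218, 0.0717]
tool_rot: [-0.561, -0.422, 0.093, 0.706]
ft_force: [-0.3, -0.0, 0.7]
grip_width: 0.0005
```

```bash
python3 st.py; python3 snap.py 15
```

```text
36.8 [-0.49   0.645  2.123  1.184  0.535  2.36 ] pos [0.5009 0.0218 0.0717] fingerdir [ 0.341  0.353 -0.871] open [-0.7    0.714  0.014] F [-0.35 -0.03  0.73] w 0.0005
openaz 134.5 perp az 44.5 tilt open 0.014 perp 0.491 total 0.513
bed TCP [-90.1  -7.8]
```

View pics/scene15_z.png

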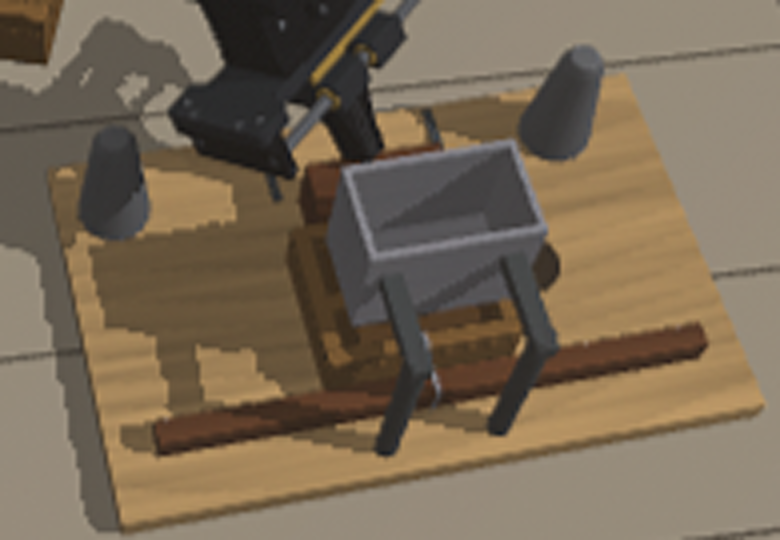

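Call:
arm_command([
  [[0.3,0.02,0.15],0],
  [[0.5,0.03,0.1],0],
  [[0.45,0.03,-0.04],0],
  [[0.3,0.02,-0.13],0],
  [[0.1,0.01,-0.15],0],
])

```text
time: 37.4
position: [0.5074, 0.0225, 0.0696]
tool_rot: [-0.56, -0.424, 0.09, 0.706]
ft_force: [3.3, -1.2, 26.6]
grip_width: 0.0004
```

```bash
python3 st.py
```

```text
37.4 [-0.486  0.654  2.113  1.202  0.538  2.348] pos [0.5074 0.0225 0.0696] fingerdir [ 0.349  0.356 -0.867] open [-0.699  0.715  0.013] F [ 3.31 -1.22 26.59] w 0.0004
openaz 134.4 perp az 44.4 tilt open 0.013 perp 0.498 total 0.522
bed TCP [-83.6  -7.4]
```

Call:
arm_command([
  [[-0.2,-0.01,0],0],
  [[-0.4,-0.02,0.02],0],
  [[-0.6,-0.03,0.04],0],
])

```text
time: 37.7
position: [0.4912, 0.0216, 0.0699]
tool_rot: [-0.561, -0.423, 0.091, 0.706]
ft_force: [3.1, -1.7, 15.7]
grip_width: 0.0005
```

```bash
python3 st.py; python3 snap.py 16
```

```text
37.7 [-0.507  0.65   2.151  1.236  0.531  2.286] pos [0.4912 0.0216 0.0699] fingerdir [ 0.347  0.355 -0.868] open [-0.699  0.715  0.013] F [ 3.07 -1.67 15.71] w 0.0005
openaz 134.4 perp az 44.4 tilt open 0.013 perp 0.496 total 0.519
bed TCP [-99.8  -7.4]
```

View pics/scene16_z.png

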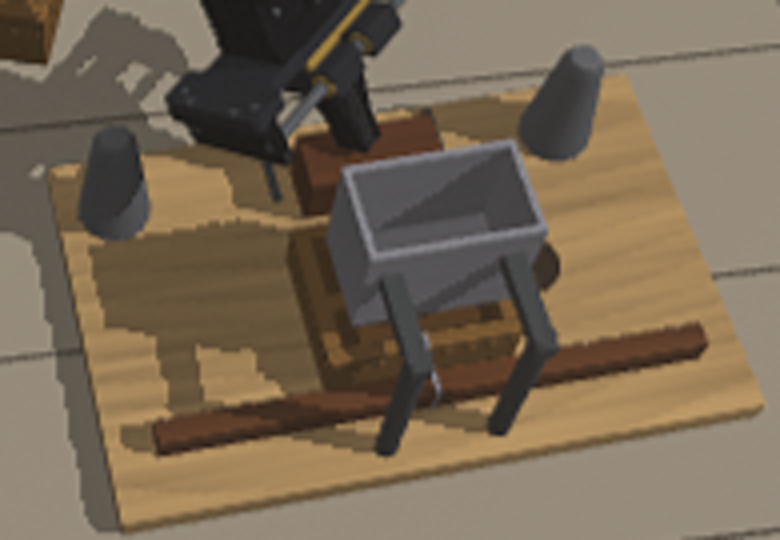

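```bash
python3 - <<'E'
import cv2
t=cv2.imread("pics/scene16.png");u0,v0=335,235
o2=cv2.resize(t[v0:v0+35,u0:u0+60],None,fx=13,fy=13,interpolation=cv2.INTER_CUBIC);cv2.imwrite('pics/c16.png',cv2.convertScaleAbs(o2,alpha=1.6))
E
```

```text
(no output)
```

View pics/c16.png

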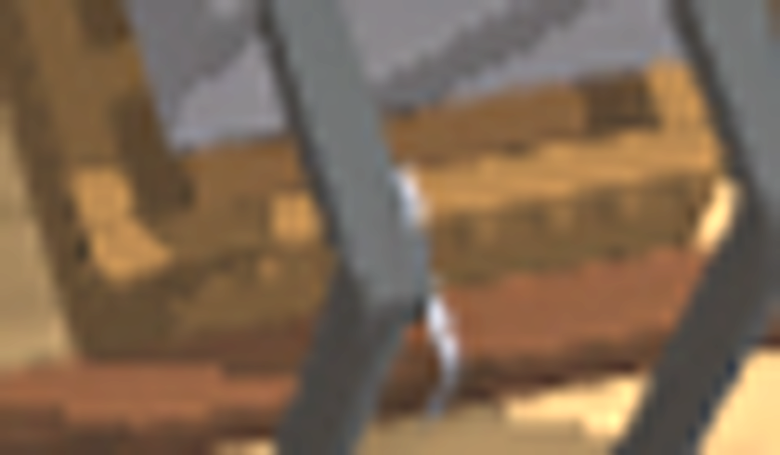

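```bash
python3 - <<'E'
from cal import *
g=lambda X,Y:(335+(X+.5)/13-.5,235+(Y+.5)/13-.5)
for nm,p,z in (('-y far bottom',g(80,355),.02),('+y far bottom',g(700,250),.02),('-y far top',g(85,280),.058),('+y far top',g(722,178),.058),('stripe mid',g(408,193),.058),('stripe right edge',g(427,200),.058),('fence line front',g(435,300),.042),('fence line back',g(455,355),.042)):
    print(nm,bed(ray('scene',p,z)).round(1))
E
```

```text
-y far bottom [ 38.7 -61.4]
+y far bottom [40.1 60.2]
-y far top [ 40.1 -65.3]
+y far top [42.5 55.2]
stripe mid [34.4 -2.5]
stripe right edge [36.4  0.6]
fence line front [49.5  1. ]
fence line back [60.9  1.4]
```

Call:
arm_command([
  [[0,0,0.8],0],
  [[-0.3,-0.2,2.4],0.6],
  [[-0.3,-0.6,4.2],2.2],
  [[0.3,-1.2,5.8],3.8],
  [[1.3,-1.9,6.4],5.4],
])

```text
time: 38.3
position: [0.5198, -0.0257, 0.2309]
tool_rot: [-0.446, -0.542, 0.259, 0.663]
ft_force: [2.0, -0.3, 0.1]
grip_width: 0.0004
```

Call:
arm_command([
  [[1.2,-0.9,0],1.6],
  [[2.4,-1.7,-0.4],3.2],
  [[3.0,-2.0,-1.8],4.4],
  [[3.1,-2.0,-3.6],4.6],
  [[3.1,-2.0,-5.4],4.6],
])

```text
time: 38.8
position: [0.5985, -0.0754, 0.0898]
tool_rot: [0.33, 0.619, -0.384, -0.6]
ft_force: [0.7, -0.1, -0.0]
grip_width: 0.0006
```

```bash
python3 st.py
```

```text
38.8 [-0.52   0.78   1.475  0.433  1.236  2.329] pos [ 0.5985 -0.0754  0.0898] fingerdir [-0.053  0.487 -0.872] open [-0.997 -0.08   0.016] F [ 0.72 -0.05 -0.01] w 0.0006
openaz -175.4 perp az 94.6 tilt open 0.016 perp 0.49 total 0.512
bed TCP [   1.1 -111. ]
```

Call:
arm_command([
  [[0.2,0.1,-1.0],0],
  [[0.2,0.3,-1.8],0],
  [[0.2,0.5,-2.05],0],
  [[0.18,0.8,-2.05],0],
  [[0.16,1.1,-2.05],0],
])

```text
time: 39.3
position: [0.6017, -0.0472, 0.0417]
tool_rot: [0.33, 0.619, -0.384, -0.601]
ft_force: [-0.6, 0.7, -0.6]
grip_width: 0.0004
```

Call:
arm_command([
  [[-0.01,0.15,0],0],
  [[-0.02,0.3,0],0],
  [[-0.02,0.38,0],0],
])

```text
time: 39.6
position: [0.6013, -0.038, 0.0421]
tool_rot: [0.33, 0.619, -0.384, -0.6]
ft_force: [-0.2, 0.2, -0.1]
grip_width: 0.0003
```

```bash
python3 st.py
```

```text
39.6 [-0.466  0.842  1.513  0.471  1.129  2.322] pos [ 0.6013 -0.038   0.0421] fingerdir [-0.053  0.486 -0.872] open [-0.997 -0.079  0.016] F [-0.21  0.24 -0.09] w 0.0003
openaz -175.5 perp az 94.5 tilt open 0.016 perp 0.489 total 0.511
bed TCP [  6.3 -73.9]
```

Call:
arm_command([
  [[0,0.06,0],0],
  [[-0.01,0.12,0],0],
  [[-0.01,0.17,0],0],
  [[-0.01,0.17,0],0],
])

```text
time: 40.0
position: [0.6014, -0.0357, 0.0416]
tool_rot: [0.331, 0.618, -0.385, -0.6]
ft_force: [0.1, -4.1, 2.2]
grip_width: 0.0004
```

```bash
python3 st.py
```

```text
40.0 [-0.462  0.841  1.515  0.472  1.124  2.324] pos [ 0.6014 -0.0357  0.0416] fingerdir [-0.052  0.484 -0.873] open [-0.997 -0.078  0.016] F [ 0.1  -4.13  2.16] w 0.0004
openaz -175.5 perp az 94.5 tilt open 0.016 perp 0.487 total 0.509
bed TCP [  6.6 -71.6]
```

Call:
arm_command([
  [[0,0.06,0],0],
  [[-0.01,0.12,0],0],
  [[-0.01,0.14,0],0],
])

```text
time: 40.3
position: [0.6022, -0.0329, 0.0416]
tool_rot: [0.332, 0.619, -0.385, -0.599]
ft_force: [0.7, -6.8, 2.9]
grip_width: 0.0004
```

```bash
python3 st.py
```

```text
40.3 [-0.458  0.84   1.518  0.475  1.119  2.326] pos [ 0.6022 -0.0329  0.0416] fingerdir [-0.05   0.483 -0.874] open [-0.997 -0.077  0.014] F [ 0.68 -6.82  2.87] w 0.0004
openaz -175.6 perp az 94.4 tilt open 0.014 perp 0.486 total 0.507
bed TCP [  7.5 -68.8]
```

Call:
arm_command([
  [[0,-0.5,0],0],
  [[0,-1.4,0.3],0],
  [[0,-1.8,2.0],0.5],
  [[0,-2.0,3.8],2.0],
  [[0,-1.8,5.6],3.6],
])

```text
time: 40.8
position: [0.5997, -0.0778, 0.1821]
tool_rot: [0.228, 0.662, -0.474, -0.534]
ft_force: [1.4, 0.2, 0.6]
grip_width: 0.0003
```

Call:
arm_command([
  [[-0.2,0.6,1.8],1.7],
  [[-0.4,1.4,3.6],3.4],
  [[-0.6,2.4,5.4],5.1],
  [[-0.8,3.4,5.8],6.8],
  [[-0.8,4.4,5.8],8.5],
])

```text
time: 41.3
position: [0.581, 0.0348, 0.3292]
tool_rot: [-0.027, 0.701, -0.636, -0.322]
ft_force: [0.1, -0.4, -0.5]
grip_width: 0.0001
```

Call:
arm_command([
  [[0,0.8,0],1.7],
  [[0,1.6,0],3.4],
  [[0,2.4,0],5.1],
  [[0,2.8,0],6.0],
])

```text
time: 41.7
position: [0.5798, 0.1069, 0.3255]
tool_rot: [0.21, -0.669, 0.697, 0.148]
ft_force: [0.7, -0.1, 0.5]
grip_width: 0.0007
```

```bash
python3 st.py; python3 snap.py 17; python3 - <<'E'
import cv2
t=cv2.imread("pics/top17.png")
f=10;u0,v0,w,h=175,180,75,60
o2=cv2.resize(t[v0:v0+h,u0:u0+w],None,fx=f,fy=f,interpolation=cv2.INTER_CUBIC)
cv2.imwrite('pics/z17t.png',cv2.convertScaleAbs(o2,alpha=1.8))
E
```

```text
41.7 [ 0.02   0.644  1.028 -0.055  1.981  1.491] pos [0.5798 0.1069 0.3255] fingerdir [-0.488 -0.06  -0.871] open [ 0.094 -0.995  0.016] F [ 0.71 -0.12  0.5 ] w 0.0007
openaz -84.6 perp az -174.6 tilt open 0.016 perp 0.492 total 0.514
bed TCP [-5.9 72.1]
```

View pics/z17t.png

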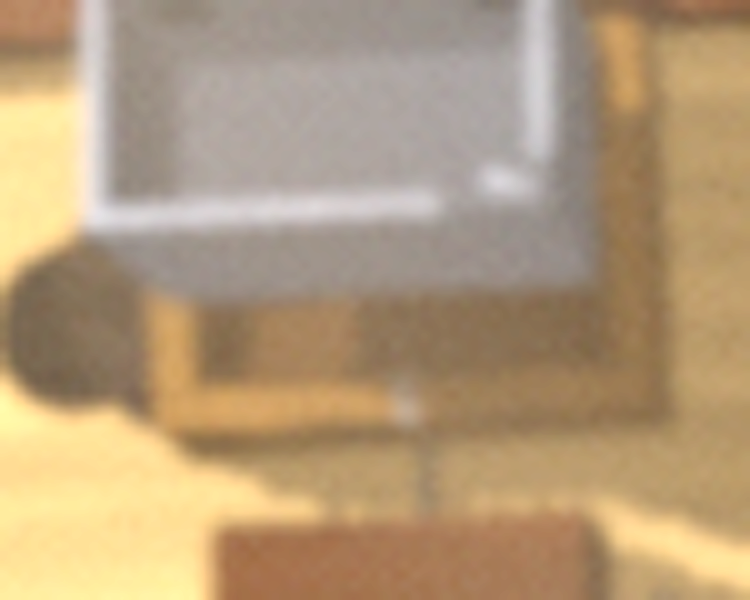

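View pics/scene17_z.png

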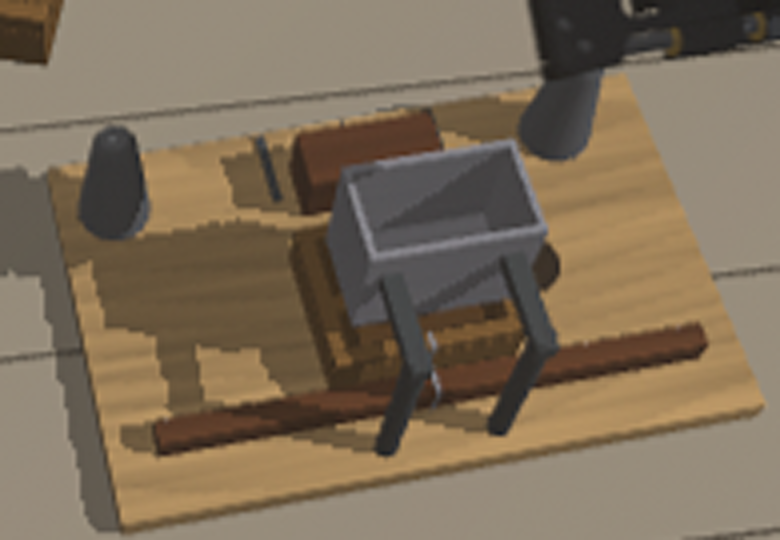

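```bash
python3 - <<'E'
from cal import *
g=lambda X,Y:(175+(X+.5)/10-.5,180+(Y+.5)/10-.5)
print('line',bed(ray('top',g(427,480),.02)),bed(ray('top',g(429,510),.02)))
print('stripe',bed(ray('top',g(404,405),.058)))
obs=[('top',M(-43.5,0),g(404,405)),('top',M(-47.5,-60),g(666,425)),('top',M(47.5,-60),g(650,15)),('top',M(-47.5,60),g(155,437)),('scene',M(-47.5,-60),sz(294,230)),('scene',M(47.5,-60,20),sz(332,388))]
for s in (obs,obs[:4]):
    m,r=mfit(s); print(m.round(4),r.round(1))
import cv2
t=cv2.imread("pics/scene17.png");u0,v0=335,235
o2=cv2.resize(t[v0:v0+35,u0:u0+60],None,fx=13,fy=13,interpolation=cv2.INTER_CUBIC);cv2.imwrite('pics/c17.png',cv2.convertScaleAbs(o2,alpha=1.6))
E
```

```text
line [-63.01354707   0.49704164] [-70.51343746   0.09127754]
stripe [-51.04102522  -0.21895896]
[-0.008  -0.0002  0.0159] [ 0.3  0.2 -0.7 -1.6 -0.6  0.8  0.1  0.1 -0.1 -0.4 -1.   0.7]
[-0.0081 -0.001   0.0038] [ 0.4  0.2 -0.6 -1.3 -0.   1.1  0.2 -0.2]
```

View pics/c17.png

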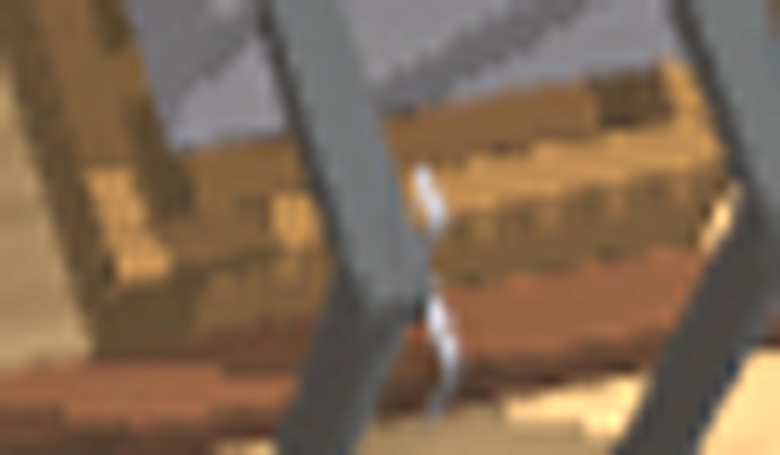

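Call:
arm_command([
  [[-0.2,-0.5,-0.1],-1.7],
  [[-0.4,-1.0,-0.3],-3.4],
  [[-0.6,-1.5,-0.5],-5.1],
  [[-0.8,-2.0,-0.6],-6.8],
  [[-1.0,-2.5,-0.8],-8.5],
])

```text
time: 42.3
position: [0.5554, 0.0397, 0.3059]
tool_rot: [0.053, 0.698, -0.594, -0.396]
ft_force: [0.7, -0.4, -0.1]
grip_width: 0.001
```

Call:
arm_command([
  [[-0.4,-0.5,-0.3],-1.7],
  [[-0.8,-1.0,-0.6],-3.4],
  [[-1.2,-1.5,-0.9],-5.1],
  [[-1.6,-2.0,-1.2],-6.8],
  [[-2.0,-2.5,-1.5],-8.5],
])

```text
time: 42.8
position: [0.5048, -0.0227, 0.2683]
tool_rot: [0.303, 0.631, -0.41, -0.584]
ft_force: [-1.3, -1.5, -0.7]
grip_width: 0.0005
```

Call:
arm_command([
  [[-0.6,0.2,-0.8],-1.6],
  [[-1.2,0.4,-1.7],-3.2],
  [[-1.8,0.7,-2.8],-4.8],
  [[-2.3,1.0,-4.0],-6.4],
  [[-2.7,1.3,-5.2],-8.0],
])

```text
time: 43.3
position: [0.4372, 0.0104, 0.1383]
tool_rot: [-0.502, -0.49, 0.185, 0.689]
ft_force: [1.0, 0.8, -0.5]
grip_width: 0.0004
```

```bash
python3 st.py
```

```text
43.3 [-0.611  0.466  2.135  0.777  0.766  2.437] pos [0.4372 0.0104 0.1383] fingerdir [ 0.236  0.428 -0.872] open [-0.861  0.509  0.017] F [ 1.04  0.79 -0.54] w 0.0004
openaz 149.4 perp az 59.4 tilt open 0.017 perp 0.489 total 0.511
bed TCP [-154.3  -15.1]
```

Call:
arm_command([
  [[-0.1,0.2,-1.0],-1.4],
  [[-0.1,0.3,-2.0],-2.8],
  [[-0.1,0.3,-3.0],-3.0],
  [[-0.1,0.3,-3.6],-3.0],
  [[-0.1,0.3,-3.7],-3.0],
])

```text
time: 43.8
position: [0.4351, 0.0185, 0.0448]
tool_rot: [-0.558, -0.421, 0.096, 0.708]
ft_force: [0.1, -0.7, 0.3]
grip_width: 0.0004
```

Call:
arm_command([
  [[0.3,0.02,0],0],
  [[0.6,0.04,0],0],
  [[0.9,0.06,0],0],
  [[1.2,0.08,0],0],
  [[1.45,0.09,0],0],
])

```text
time: 44.3
position: [0.4716, 0.0208, 0.0469]
tool_rot: [-0.559, -0.423, 0.097, 0.707]
ft_force: [-2.9, -1.8, 0.1]
grip_width: 0.0004
```

```bash
python3 st.py
```

```text
44.3 [-0.531  0.708  2.198  1.37   0.508  2.093] pos [0.4716 0.0208 0.0469] fingerdir [ 0.335  0.356 -0.872] open [-0.706  0.708  0.017] F [-2.88 -1.81  0.12] w 0.0004
openaz 134.9 perp az 44.9 tilt open 0.017 perp 0.489 total 0.511
bed TCP [-119.4   -6.8]
```

Call:
arm_command([
  [[0.2,0.01,0],0],
  [[0.4,0.03,0],0],
  [[0.6,0.04,0],0],
  [[0.75,0.05,0],0],
])

```text
time: 44.7
position: [0.4895, 0.0226, 0.0462]
tool_rot: [-0.559, -0.423, 0.098, 0.707]
ft_force: [-8.4, -4.7, 4.8]
grip_width: 0.0002
```

```bash
python3 st.py
```

```text
44.7 [-0.502  0.708  2.153  1.312  0.511  2.189] pos [0.4895 0.0226 0.0462] fingerdir [ 0.334  0.356 -0.873] open [-0.707  0.707  0.018] F [-8.38 -4.67  4.8 ] w 0.0002
openaz 135.0 perp az 45.0 tilt open 0.018 perp 0.488 total 0.51
bed TCP [-101.4   -6.2]
```

Call:
arm_command([
  [[0.1,0.01,0],0],
  [[0.2,0.01,0],0],
  [[0.25,0.02,0],0],
])

```text
time: 45.0
position: [0.4937, 0.0233, 0.0458]
tool_rot: [-0.559, -0.422, 0.1, 0.707]
ft_force: [-15.2, -7.3, 8.0]
grip_width: 0.0004
```

```bash
python3 st.py
```

```text
45.0 [-0.494  0.708  2.141  1.292  0.511  2.219] pos [0.4937 0.0233 0.0458] fingerdir [ 0.331  0.355 -0.874] open [-0.708  0.706  0.02 ] F [-15.18  -7.27   8.02] w 0.0004
openaz 135.0 perp az 45.0 tilt open 0.02 perp 0.485 total 0.507
bed TCP [-97.2  -5.8]
```

Call:
arm_command([
  [[0.1,0.01,0],0],
  [[0.2,0.01,0],0],
  [[0.2,0.01,0],0],
])

```text
time: 45.3
position: [0.4941, 0.0242, 0.0451]
tool_rot: [-0.559, -0.42, 0.102, 0.708]
ft_force: [-25.2, -12.7, 12.5]
grip_width: 0.0005
```

```bash
python3 st.py; python3 snap.py 18
```

```text
45.3 [-0.488  0.708  2.135  1.272  0.509  2.244] pos [0.4941 0.0242 0.0451] fingerdir [ 0.324  0.355 -0.877] open [-0.708  0.705  0.024] F [-25.23 -12.68  12.46] w 0.0005
openaz 135.1 perp az 45.1 tilt open 0.024 perp 0.48 total 0.502
bed TCP [-96.7  -4.9]
```

View pics/scene18_z.png

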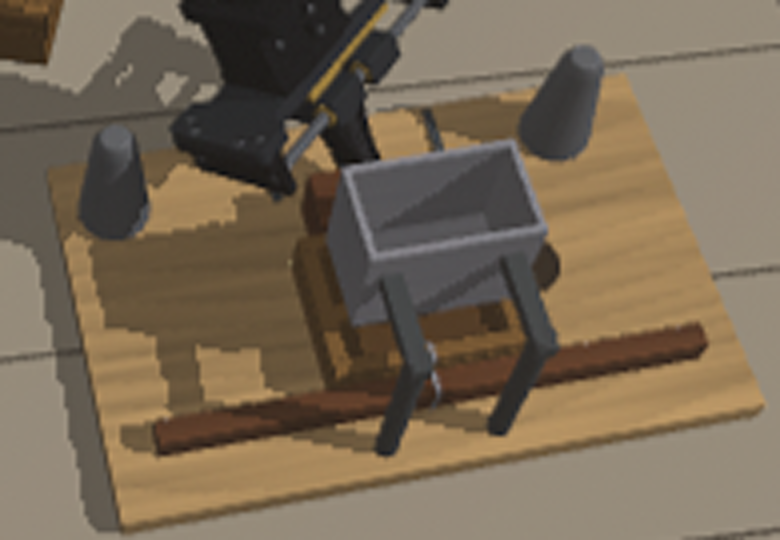

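Call:
arm_command([
  [[-0.3,-0.02,0],0],
  [[-0.8,-0.05,0],0],
  [[-1.4,-0.1,0.8],0],
  [[-1.4,-0.3,2.4],1.0],
  [[-1.4,-0.6,4.2],2.6],
])

```text
time: 45.9
position: [0.4679, 0.015, 0.1343]
tool_rot: [-0.514, -0.475, 0.158, 0.697]
ft_force: [2.9, 1.1, 0.1]
grip_width: 0.0004
```

Call:
arm_command([
  [[0.4,-0.4,1.6],1.6],
  [[1.0,-0.6,3.2],3.2],
  [[1.6,-0.6,4.8],4.8],
  [[2.2,-0.4,5.6],6.4],
  [[2.8,0,5.8],8.0],
])

```text
time: 46.4
position: [0.5426, 0.0126, 0.2828]
tool_rot: [0.323, 0.626, -0.385, -0.596]
ft_force: [0.7, -0.1, 0.2]
grip_width: 0.0007
```

Call:
arm_command([
  [[0.4,0.6,0],1.7],
  [[0.8,1.2,0],3.4],
  [[1.2,1.8,0],5.1],
  [[1.6,2.4,0],6.8],
  [[2.0,3.0,0],8.5],
])

```text
time: 46.9
position: [0.5907, 0.0892, 0.2792]
tool_rot: [0.072, 0.698, -0.577, -0.418]
ft_force: [-0.7, -0.6, -0.6]
grip_width: 0.0005
```

Call:
arm_command([
  [[0,0.8,0],1.7],
  [[0,1.6,0],3.4],
  [[0,2.4,0],5.1],
  [[0,3.2,0],6.8],
  [[0,4.0,0],8.5],
])

```text
time: 47.4
position: [0.5903, 0.1897, 0.2791]
tool_rot: [0.186, -0.677, 0.689, 0.181]
ft_force: [0.2, -0.3, -0.5]
grip_width: 0.0001
```

```bash
python3 st.py; python3 snap.py 19; python3 - <<'E'
import cv2
t=cv2.imread("pics/top19.png")
f=10;u0,v0,w,h=175,180,75,60
o2=cv2.resize(t[v0:v0+h,u0:u0+w],None,fx=f,fy=f,interpolation=cv2.INTER_CUBIC)
cv2.imwrite('pics/z19t.png',cv2.convertScaleAbs(o2,alpha=1.8))
t=cv2.imread("pics/scene19.png");u0,v0=330,200
o2=cv2.resize(t[v0:v0+70,u0:u0+75],None,fx=10,fy=8.5,interpolation=cv2.INTER_CUBIC);cv2.imwrite('pics/c19.png',cv2.convertScaleAbs(o2,alpha=1.6))
E
```

```text
47.4 [0.112 0.725 0.994 0.041 1.946 1.681] pos [0.5903 0.1897 0.2791] fingerdir [-0.501 -0.018 -0.865] open [ 0.011 -1.     0.015] F [ 0.23 -0.25 -0.48] w 0.0001
openaz -89.4 perp az -179.4 tilt open 0.015 perp 0.501 total 0.525
bed TCP [  9.9 154.1]
```

View pics/z19t.png

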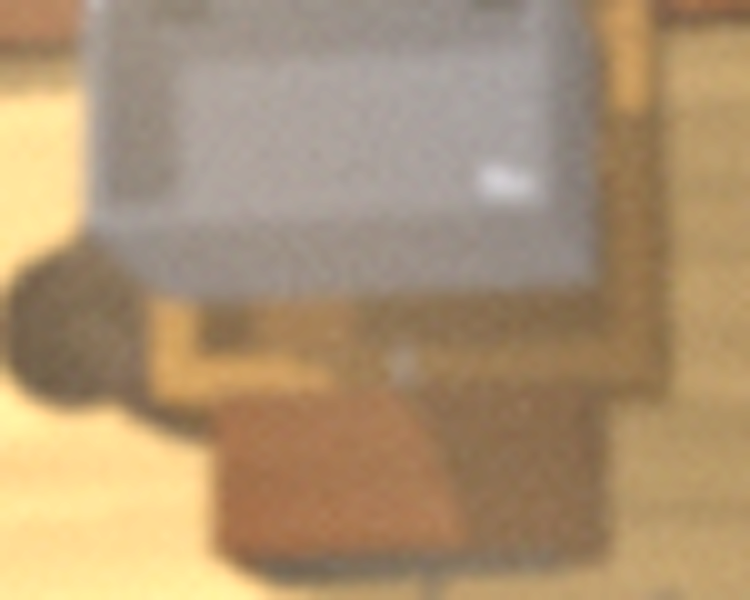

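View pics/c19.png

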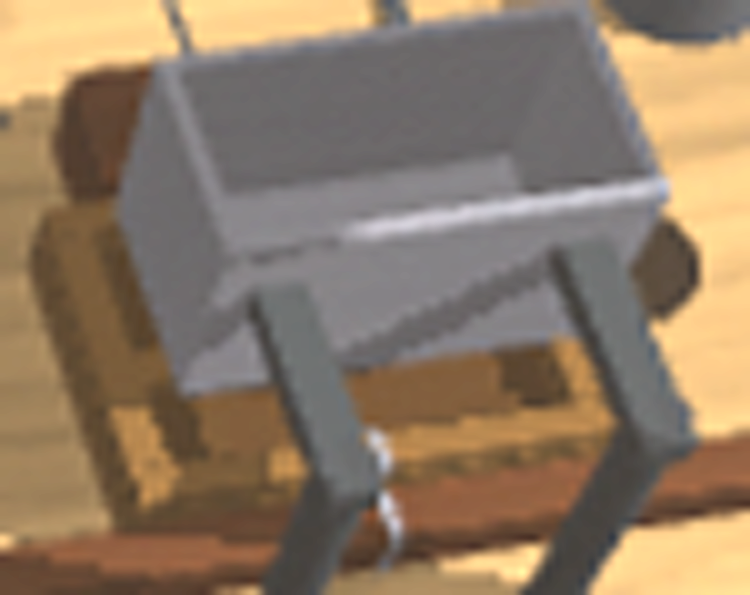

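View pics/scene19.png

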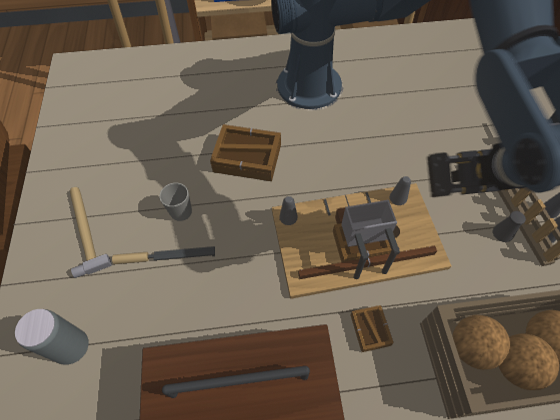

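```bash
python3 - <<'E'
from cal import *
g=lambda X,Y:(175+(X+.5)/10-.5,180+(Y+.5)/10-.5)
s=lambda X,Y:(330+(X+.5)/10-.5,200+(Y+.5)/8.5-.5)
obs=[('top',M(-43.5,0),g(403,364)),('top',M(-47.5,-60),g(667,390)),('top',M(-47.5,60),g(153,403)),('scene',M(43.5,0),s(379,448))]
for q in (obs,obs[:3]):
    m,r=mfit(q); print(m.round(4),r.round(1))
print('jaw near',bed(ray('top',g(340,560),.064))[0]+137.5,'line',bed(ray('top',g(430,590),.02)),'fence line',bed(ray('scene',s(392,522),.042)),'stripe scene',bed(ray('scene',s(379,448),.058)))
E
```

```text
[-0.0007 -0.0012 -0.0093] [ 0.3  1.2 -0.9 -0.5  0.2 -0.2 -0.2  0.2]
[-0.0005 -0.0017 -0.0162] [ 0.4  1.2 -0.9 -0.4  0.3 -0.4]
jaw near 48.98014938738133 line [-9.03635057e+01  7.94271027e-02] fence line [58.35890888  0.21020996] stripe scene [42.41894183 -1.06000724]
```

```bash
python3 -c "
from rig import hand_in
print(hand_in())"
```

```text
the job is handed in; nothing more can be done
None
```

I handed the job in at about 47.5 s. My last pictures show the mould centred and square against the fence, with the jaw home and the arm clear of everything. `hand_in()` gave no verdict, so I don't know how it was judged.

**How it went**
- **Leaning the tool:** the move command has no tilt, so I pushed the arm repeatedly past its reach until the tool leaned about 29°, then turned that lean to either side. You advised about 35°.
- **Tapping:**
  - From the −y end I pushed the mould to about +7 to +10 mm past the line, then from the +y end back to about −14 mm.
  - I pushed the jaw partway to square the mould, then tapped from the −y end to the line.
- **Jaw taken back once:** my first partial push left it at about 39 to 40 mm, too close to the 40 mm limit of step 2. I pressed on its top and drew it back to about 25 mm. The first press was too hard, about 49 N on the jaw, and nudged the jaw and mould forward a few mm.
- **Finish:** I tapped the mould once more, to within about 1 mm of the line, let go, and pushed the jaw home. It stopped moving while the wrist force rose to about 25 N along the push.

**Last checks from the pictures, good to about 1–2 mm**

| Check | Measured | Limit |
|---|---|---|
| Mould from the line (y) | −1.1 to −1.7 mm | ±4 mm |
| Mould short of the fence (x) | about −0.6 mm | −3 mm |
| Mould angle to the fence | −0.01 to −0.016 rad | 0.04 rad |
| Jaw travel | about 49 mm | over 47 mm |

The weights, cup and file look unmoved in the pictures; I did not measure them.

**Disagreements**
- At the first stop past the line, one camera put the mould at about +7 mm against a 6 mm minimum. That is why I overshot clearly from the other end as well.
- The two cameras disagreed on the jaw by about 2 mm before I drew it back.

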